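# Restock the sloping stopper caddy

### The arm

A 7-joint arm with a two-finger parallel gripper is mounted at the origin on a cart in front of the work surface, level with it; the furniture and walls round the work are solid. World frame = base frame: x ahead of the robot, y to its left, z up, the work surface at z = 0. Lengths are in m, angles in rad, forces in N, time in s.
With the tool pointing down it reaches from about 0.4 to 0.85 m from the base axis. Payload 4.5 kg.
Tool frame: the origin (TCP) lies between the finger pads; the fingertips stand 19 mm ahead of it and the grasp point (between the pads) is the TCP; z points along the fingers, y is the direction in which the jaws open and shut (so a half turn about z gives the same grasp; the last joint's range is limited). The gripper opens to 88 mm and grips with 3 to 60 N. Pads are 18 mm wide; open, the fingers measure 123 mm over their backs; the gripper's body (75 mm by 187 mm) begins 45 mm behind the grasp point.
Start: joints at [1.183, 0.689, -0.195, 1.565, 0.157, 0.902, -0.215], TCP at [0.256, -0.57, 0.227] pointing down, gripper open.
Joint ranges: [-3.01, 3.01], [-0.46, 2.08], [-1.47, 1.51], [0.13, 2.56], [-1, 4.14], [0.04, 2.09], [-2.66, 2.66]. Speed limits (rad/s): [2.57, 2.57, 3.14, 3.14, 3.14, 3.14, 3.14].

### API

Orientations are given as a unit quaternion [x, y, z, w].
In Python, from plant import status, snapshot, finish_job, cut_out, tip_of gives the robot as it stands. The module is installed in compiled form; this text tells all that it offers.
- The arm moves only by the tool carry_out, never from a script. Its arguments are lists of equal length, an entry for each row: "linear": the shift along the world's x, y, z in m, a list of three; "roll": the turn about the world's z in rad. A call has 1 to 8 rows; each row is the pose to reach, as a shift and turn from the pose measured when the call began; what a row does not reach only later rows make up. A row lasts 1/12 s, in which the tool goes at most 41.7 mm and 7.16 degrees, less where a joint would pass 70% of its speed; a pose out of reach is approached as far as the arm can. A call with a gripper value outside its range is refused whole. "gripper" is the opening, from 0 (shut) to 1 (fully open), set as the call begins (left out, the last holds). The fingers move at their own pace and stop on an object; "grip_force" is the grip in N (left out, the last holds). Time passes only in rows, so rows that repeat a pose let the fingers close. It gives the time, the measured TCP pose, the force and the opening at its end, in the units of the state.
- status.get_state(): the state, without advancing time (a new reading comes with each control period).
- snapshot(name): name is "side" or "top"; returns a dict with "img" (384x512x3 uint8, red, green, blue), "range_z" (384x512 float32, m along the optical axis (not along the pixel's ray), 0 where there is no reading), "fx", "fy", "cx", "cy" (pixels), "k1" (the pictures are not rectified: a ray, as slopes to the right and down, at radius r is drawn at 1 + k1 r^2 times it, then the intrinsics apply), "world_from_camera" (4x4, takes a point from camera to world coordinates). Camera axes: x right, y down, z forward; pixel columns grow to the right and rows downward; lengths in m; the calibration is good to about 2 mm. A picture is of the moment at which its call begins.
- finish_job(): hands the job in, once; it reports no verdict.
Trained networks look in a picture, given as the dict that the camera call returned (one of the last four; its "shot" number tells which), for a name from the list of things; names that differ only in an ending like _2 or _b are one class to them, and where a whole thing is asked for, a point or a joint stands for the part that bears it (a point fixed in the world has none). Each returns a list of dicts, best first, with "confidence" (0 to 1); they miss things now and then, are a little off and sometimes report something else, mostly with a low value. They report only what shows in the picture. A call takes as long as a camera call. They do not tell look-alikes from the thing itself.
- cut_out(picture, query): "region" (384x512 bool, what is visible of it) and "pixel" ([column, row] in pixels, amid what is visible of it).
- tip_of(picture, query): "pixel" ([column, row] in pixels: a listed point, or the origin of a listed thing).
The state is a dict: "clock": time; "q": joint angles; "qd": joint speeds; "joint_torque": joint torques, N m; "tool_pos": TCP position; "eef_rot": TCP orientation; "contact_force": force on the tool from outside, world axes, zero at the start; "moment": the same for the moment, N m; "opening": opening from 0.0 (shut) to 1.0 (fully open).
Only numpy, scipy, OpenCV 4.12 (cv2) and the standard library are available. Lean on these libraries where they do the work, as an engineer would, in place of code of your own. Each camera call takes 0.05 s, during which the arm holds its last target.

### The job

The round-headed bottle stopper standing on the table belongs in the stopper caddy. Turn the caddy's clear cover by its black knob until the opening lines up with the compartment that already holds a round-headed stopper, set the loose one down in there on its head, square to the sloping floor so that both stay standing, and then turn the cover back until its opening is fully over the blank wooden sector again. Leave the rest of the table as it is.

Things in the scene. Friction and masses are not known exactly. Their poses are not given: they have to be found in the camera images.
- caddy: Stopper caddy, fixed: a plywood wedge stand (192 x 176 mm) carrying a round aluminium drum, 218 mm across, whose axis leans 25 degrees from vertical towards the caddy's low front. Origin: centre of the stand's underside, on the table; z up, x towards the high back (upslope), -x towards the low front, which faces roughly to the robot.
- drum_floor (a point): Where the drum's axis meets the grey rubber-mat compartment floor, 49 mm below the cover's top face. Round the axis: hub of radius 18 mm, wall of inner radius 105 mm, five 72-degree sector compartments between 3 mm dividers, 46 mm deep. Four hold one stopper each, standing on its head 42 mm from the axis on the sector's middle line; the outer part of each is free.
- blank_sector (a point): Middle of the blank sector at the drum's low front, 70 mm from the axis, level with the cover's underside: filled with plywood to 2 mm below the cover. The cover's opening belongs here when closed. The two sectors next to it (72 degrees either way round) hold the round-headed and the square-headed stopper, in either order.
- caddy_cover (a joint): Turn of the clear cover about the drum's axis, rad; counter-clockwise seen from above is positive. 0 = closed, opening exactly over the blank sector. It turns almost a full turn either way and stays where it is left (0.08 N m of friction, about 1 N at the knob).
- cover_centre (a point): Centre of the cover's top face, on the drum's axis; turns with the cover. z: the drum's axis, out of the sloping cover; -x: towards the middle of the opening; +x: towards the knob. The cover is a clear disc 224 mm across, 3 mm thick, with a steel hub (radius 24 mm, 7 mm high) and one steel-edged sector opening 66 degrees wide, 25 to 100 mm from the axis.
- cover_knob (a point): Middle of the cover's black round knob: a cylinder along the drum's axis, 18 mm in diameter and 26 mm high, 84 mm from the axis, opposite the opening. This point is 15 mm above the cover's top face.
- opening_inner (a point): Point under the middle line of the opening, 42 mm from the axis, at compartment floor level; turns with the cover. It meets the origin of a stocked stopper when the opening lines up with that stopper's compartment.
- opening_outer (a point): Point under the middle line of the opening, 75 mm from the axis, at compartment floor level; turns with the cover. It marks the free outer part of the compartment under the opening.
- stock_round: The round-headed stopper already in the caddy, same shape as the loose one, standing on its head. Origin: centre of its head's flat outer face, which rests on the compartment floor; z along its stem (here along the drum's axis).
- spare_stopper: The loose bottle stopper: round dark wooden head 26 mm in diameter and 12 mm thick, cork stem 17 mm in diameter and 30 mm long; 42 mm in all, about 20 g. It stands on its head, stem up, on the table in front of the caddy. Origin: centre of the head's flat outer face (its underside as it stands); z along the stem.
- honey_jar: Bystander: yellow-lidded jar, 60 mm across and 92 mm high, on the table to the left of the loose stopper. Origin: centre of its underside.
- wood_peg_a: Bystander: wooden spring peg, 13 x 72 x 10 mm, lying to the right of the loose stopper. Origin: centre of its underside.
- tape_small: Bystander: roll of tape lying flat, 66 mm across and 24 mm high, left of the jar. Origin: centre of its underside.
Mind the look-alikes: they are no part of the job. What is shaped like the spare_stopper but purple is not meant.

How it is judged:
By the outcome, as a careful person would: the job done as asked, in the order asked, and still so for the second after the job is handed in, with the robot touching nothing.
It also fails if it takes over 58 s, if anything falls off the work surface, if the arm or the gripper's body presses on something with over 40 N, if the wrist force passes 120 N, or if a joint passes its speed limit or range.

## Working session

There is one attempt and no reset: what is moved stays moved. The work goes in short steps, Python scripts to look and compute and a tool call to move; the robot and the scene stay as the last step left them, time stands still between calls to the robot, and variables do not carry over. Pictures are saved under pics/ and viewed, and the job is handed in when it is done.

Besides the shell and the picture viewer there is one more tool, called after "Request:" in YAML: its name, and indented under it one key for each argument. carry_out: Moves the arm, as the interface text tells. Its arguments: {"type":"object","properties":{"linear":{"type":"array"},"roll":{"type":"array"},"gripper":{"type":"number"},"grip_force":{"type":"number"}},"required":["linear","roll"]}

```bash
mkdir -p pics; ls; cat > h.py <<'E'
import numpy as np, cv2
from plant import status, snapshot, finish_job, cut_out, tip_of
def save(p,name,crop=None,s=1):
    im=cv2.cvtColor(p['img'],cv2.COLOR_RGB2BGR)
    if crop: a,b,c,d=crop; im=im[b:d,a:c]
    if s!=1: im=cv2.resize(im,None,fx=s,fy=s,interpolation=cv2.INTER_CUBIC)
    cv2.imwrite('pics/'+name,im)
def ray(p,px):
    d=np.array([(px[0]-p['cx'])/p['fx'],(px[1]-p['cy'])/p['fy']]); u=d.copy()
    for _ in range(20): u=d/(1+p['k1']*(u@u))
    return np.array([u[0],u[1],1.])
def P(p,px,z=None):
    if z is None: z=p['range_z'][int(round(px[1])),int(round(px[0]))]
    T=np.array(p['world_from_camera']); return T[:3,:3]@(ray(p,px)*z)+T[:3,3]
def onz(p,px,h):
    T=np.array(p['world_from_camera']); d=T[:3,:3]@ray(p,px); return T[:3,3]+d*(h-T[2,3])/d[2]
def proj(p,X):
    T=np.array(p['world_from_camera']); c=T[:3,:3].T@(np.asarray(X)-T[:3,3]); u=c[:2]/c[2]; u=u*(1+p['k1']*(u@u))
    return [p['fx']*u[0]+p['cx'],p['fy']*u[1]+p['cy']]
def cloud(p):
    ys,xs=np.nonzero(p['range_z']>0)
    K=np.array([[p['fx'],0,p['cx']],[0,p['fy'],p['cy']],[0,0,1]],float)
    d=np.stack([(xs-p['cx'])/p['fx'],(ys-p['cy'])/p['fy']],1);u=d.copy()
    for _ in range(20): u=d/(1+p['k1']*(u**2).sum(1,keepdims=True))
    z=p['range_z'][ys,xs]; T=np.array(p['world_from_camera'])
    return np.c_[u*z[:,None],z]@T[:3,:3].T+T[:3,3], xs, ys
E
python3 - <<'E'
from h import *
np.set_printoptions(precision=4,suppress=True)
for n in ['side','top']:
    p=snapshot(n); save(p,n+'0.png',s=1.5); print(n,p['fx'],p['k1']); print(np.array(p['world_from_camera']))
    for q in ['caddy','drum_floor','blank_sector','cover_centre','cover_knob','opening_inner','opening_outer','stock_round','spare_stopper','honey_jar','wood_peg_a','tape_small']:
        for r in tip_of(p,q)[:3]:
            px=r['pixel']; print(q,np.round(px,1),round(r['confidence'],2),P(p,px))
print(status.get_state())
E
```

```text
pics
side 357.1603287964659 -0.11137626190240675
[[-0.1747 -0.6303  0.7564 -0.0702]
 [-0.9846  0.1065 -0.1387  0.1482]
 [ 0.0069 -0.769  -0.6392  0.6561]
 [ 0.      0.      0.      1.    ]]
caddy [281.5 204.6] 0.68 [ 0.5471 -0.0424  0.0818]
blank_sector [287.6 203.3] 0.65 [ 0.5497 -0.0583  0.0814]
cover_centre [284.  174.5] 0.58 [ 0.6143 -0.063   0.1201]
cover_knob [283.8 140.4] 0.84 [ 0.6838 -0.0764  0.1757]
cover_knob [286.4 173.8] 0.18 [ 0.6144 -0.0691  0.1215]
stock_round [288.9 201.7] 0.19 [ 0.5559 -0.0633  0.0804]
spare_stopper [275.  263.6] 0.53 [ 0.4317 -0.0035  0.0079]
spare_stopper [305.  258.3] 0.49 [ 0.4286 -0.0734  0.0157]
wood_peg_a [346.5 248.9] 0.71 [ 0.4418 -0.1816  0.0113]
wood_peg_a [304.9 261.1] 0.43 [ 0.424  -0.0722  0.0114]
top 434.1129241684936 -0.15421678569371328
[[-0.0102 -0.9943  0.1065  0.4582]
 [-0.9999  0.0114  0.01    0.0208]
 [-0.0112 -0.1064 -0.9943  1.0305]
 [ 0.      0.      0.      1.    ]]
caddy [300.1 170.7] 0.75 [ 0.6166 -0.062   0.1234]
blank_sector [296.1 200. ] 0.92 [ 0.5586 -0.0555  0.0822]
cover_centre [302.1 169.2] 0.74 [ 0.6197 -0.0663  0
[... 260 characters left out ...]
 0.91 [0.4624 0.1139 0.0927]
honey_jar [298.5 173. ] 0.37 [ 0.6127 -0.059   0.1174]
wood_peg_a [348.8 249.9] 0.7 [ 0.4468 -0.1841  0.0072]
tape_small [182.2 240.7] 0.59 [ 0.4729  0.2105 -0.0004]
{'clock': 1.3, 'q': array([ 1.1828,  0.6891, -0.1946,  1.5653,  0.1573,  0.9025, -0.2151]), 'qd': array([-0.0015,  0.0013, -0.0003, -0.0008,  0.001 ,  0.002 , -0.0001]), 'joint_torque': array([ -0.0003, -52.7499,  -1.2674, -15.3747,  -0.052 ,  -0.0008,
         0.0001]), 'tool_pos': array([ 0.2559, -0.5702,  0.2269]), 'eef_rot': array([ 0.9778,  0.2093, -0.    ,  0.    ]), 'contact_force': array([-0.0031,  0.3347, -0.1705]), 'moment': array([-0.0206,  0.0085, -0.0372]), 'opening': 0.9945401829845443}
```

View pics/side0.png

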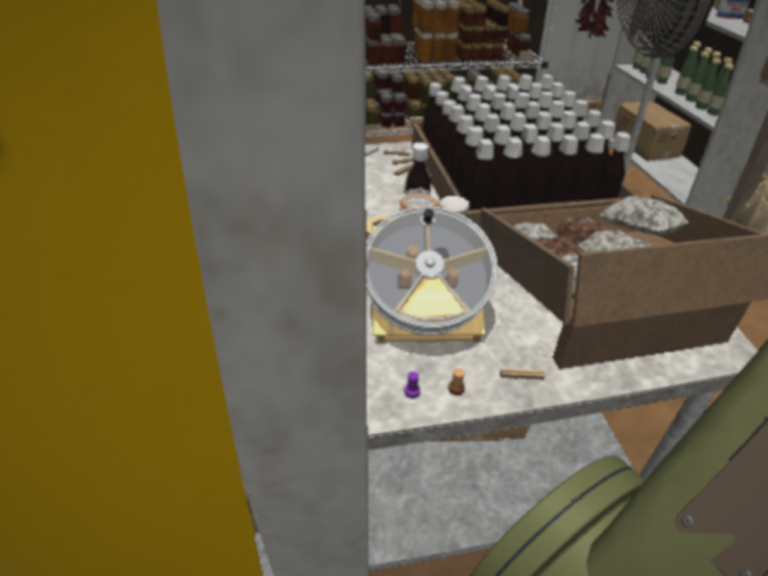

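View pics/top0.png

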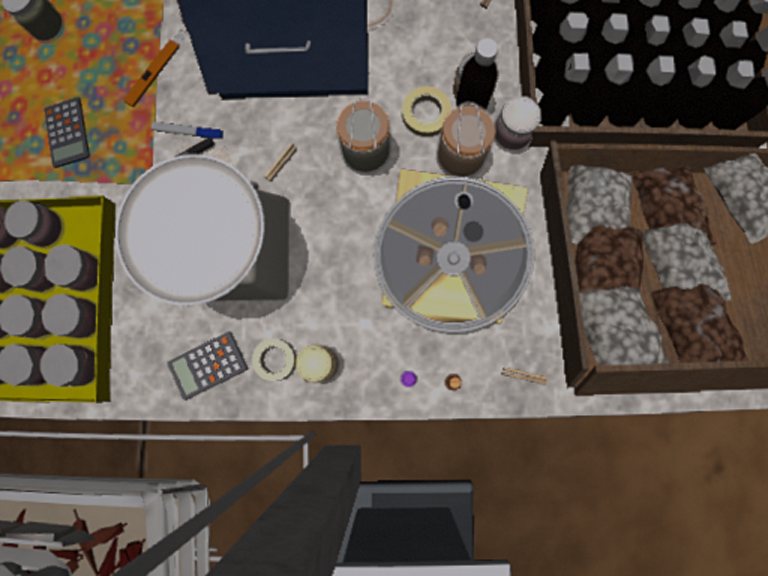

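```bash
python3 - <<'E'
from h import *
p=snapshot('top'); save(p,'topc.png',(235,110,385,280),4.5 if 0 else 3.5)
p=snapshot('side'); save(p,'sidec.png',(220,110,370,280),3.5)
E
```

```text
(no output)
```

View pics/topc.png

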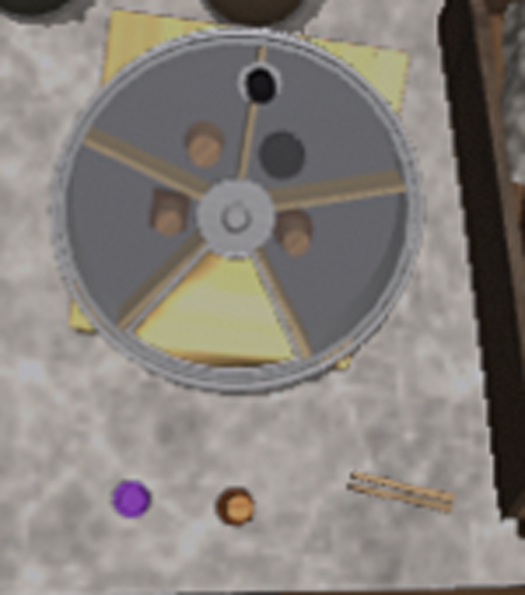

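View pics/sidec.png

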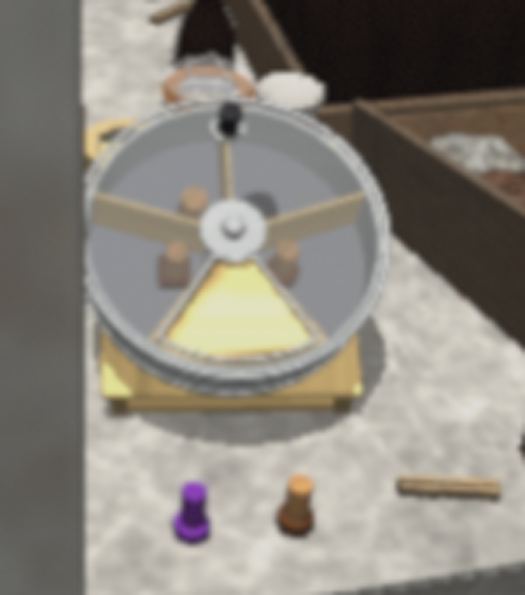

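```bash
cat > fit.py <<'E'
from h import *
np.set_printoptions(precision=4,suppress=True)
from scipy.optimize import least_squares
p=snapshot('top'); s=snapshot('side')
C,xs,ys=cloud(p)
# height map of region
def hm(lo,hi):
  for x in np.arange(0.86,0.30,-0.03):
    print('%.2f'%x,end=' ')
    for y in np.arange(0.36,-0.40,-0.04):
        m=(abs(C[:,0]-x)<.015)&(abs(C[:,1]-y)<.02)
        print('%4d'%(1000*C[m,2].max()) if m.any() else '  --',end='')
    print()
hm(0,0)
# spare & purple
for pic in (p,s):
  for r in cut_out(pic,'spare_stopper')[:3]:
    m=r['region']; yy,xx=np.nonzero(m); print('spare',r['pixel'],round(r['confidence'],2),m.sum(),pic['img'][m].mean(0))
for pic in (p,s):
    CC,X,Y=cloud(pic); rgb=pic['img'][Y,X].astype(int)
    m=(abs(CC[:,0]-.437)<.03)&(abs(CC[:,1]+.07)<.025)&(CC[:,2]>.006)&(CC[:,2]<.06)
    q=CC[m]; print('n',m.sum(),q.min(0),q.max(0),np.median(q,0)); t=q[q[:,2]>.036]; print('top',t.mean(0),t.min(0),t.max(0))
E
python3 fit.py
```

```text
0.86   19  20  13   4   5   3   6 132 133  27  27 121 130  88 131 209 208 209 209
0.83   22  20   9   5  11  12  89 137 137  24 127 136 136  89  89  79  79  80  78
0.80   22   4   4   4  13   4  93 138 136  75 132 137 137  84 103 105  84  84  83
0.77   --  --   0  11  13   4   3 135 131   4  95 134 134   6 113 114  82  83  67
0.74   -- 221 220 220 106   5   4   4   3 114 126 129 127 112 122 124  99  97  83
0.71  219 219 207 219 220   5   4   5   5 157 165 166 165 114 131 137 110 113  89
0.68  219 207 207 207 219   4   6   4 142 151 154 179 160 158 143 144 112 114  96
0.65  219 207 207 207 220   4   5   4 134 137 140 142 144 146 154 153 129 127 116
0.62  219 207 208 207 219   4   4   4 119 122 126 129 130 134 161 162 137 137 121
0.59  221 207 207 209 221   4   4   3 105 108 114 114 118 121 169 173 142 146 126
0.56  220 220 219 222 219   4   4   4  91  94  94 100 104 105 180 183 161 153 147
0.53    4   4 219   6   4   5   5   5   5  81  79  83  90  89 192 193 164 169 149
0.50   14  16  16  26  29  93  94   5   4   4   3  74   4   3 199 202 176 177 162
0.47   16  17  16  27  29  93  96 
[... 441 characters left out ...]
-735-736-736-729
spare [299.8, 252.1] 0.54 95 [127.4947  92.1684  63.1474]
spare [270.3, 255.2] 0.54 72 [119.0556  58.3056 156.6528]
spare [350.8, 250.7] 0.51 108 [146.713  125.4537 102.3889]
spare [306.0, 253.8] 0.63 158 [129.5696 102.2532  77.7595]
spare [276.8, 259.3] 0.61 181 [118.1768  84.768  135.3646]
spare [285.1, 183.0] 0.39 6758 [155.6829 151.9491 139.1258]
n 95 [ 0.4273 -0.0823  0.0074] [ 0.4508 -0.0588  0.0455] [ 0.4393 -0.0696  0.0312]
top [ 0.4386 -0.0713  0.0422] [ 0.4305 -0.0791  0.0381] [ 0.4464 -0.0631  0.0455]
n 148 [ 0.4234 -0.0853  0.0061] [ 0.4487 -0.061   0.0458] [ 0.4322 -0.071   0.0245]
top [ 0.4359 -0.0726  0.0423] [ 0.4287 -0.0805  0.0362] [ 0.4453 -0.0647  0.0458]
```

```bash
cat > fit2.py <<'E'
from h import *
np.set_printoptions(precision=4,suppress=True)
from scipy.optimize import least_squares
for nm in ('top','side'):
    p=snapshot(nm); C,xs,ys=cloud(p)
    m=(np.hypot(C[:,0]-.618,C[:,1]+.065)<.125)&(C[:,2]>.06)
    if nm=='side': m&=(C[:,2]<.2)
    q=C[m]
    best=None
    a=np.radians(25)
    # plane fit robust, yaw and offset; cover points (dist mode)
    def n_(psi): return np.array([-np.sin(a)*np.cos(psi),-np.sin(a)*np.sin(psi),np.cos(a)])
    def res(v): return q@n_(v[0])-v[1]
    v=least_squares(res,[-.2,(np.array([.618,-.065,.122])@n_(-.2))],loss='cauchy',f_scale=.0015).x
    d=res(v); h,e=np.histogram(d,bins=np.arange(-.06,.04,.002)); print(nm,'yaw',np.degrees(v[0]),v[1]); print([(round(e[i]*1000),h[i]) for i in range(len(h)) if h[i]>8])
    n=n_(v[0]); u=np.array([np.cos(a)*np.cos(v[0]),np.cos(a)*np.sin(v[0]),np.sin(a)]); w=np.cross(n,u)
    k=abs(d)<.004; A=np.c_[q[k]@u,q[k]@w]
    # angular outer edge
    c0=np.array([.618,-.065,.122]); c0=np.array([c0@u,c0@w])
    for it in range(5):
        th=np.arctan2(*(A-c0).T[::-1]); r=np.hypot(*(A-c0).T)
        E=[]
        for b in np.linspace(-np.pi,np.pi,41)[:-1]:
            mm=(th>=b)&(th<b+np.pi/20)&(r<.118)
            if mm.sum()>5: i=np.argsort(r*mm)[-1]; E.append(A[i])
        E=np.array(E)
        f=least_squares(lambda z:np.hypot(*(E-z[:2]).T)-z[2],[*c0,.11],loss='soft_l1',f_scale=.002); c0=f.x[:2]
    c=c0[0]*u+c0[1]*w+v[1]*n; print('centre',c,'R',f.x[2],f.fun.std(),len(E))
    kn=q[d>.012]; print('knob pts',len(kn),kn.mean(0), [ (kn.mean(0)-c)@x for x in(u,w,n)])
    t=kn[(kn-c)@n>.024]; print('knobtop',len(t),[(t.mean(0)-c)@x for x in (u,w,n)])
E
python3 fit2.py
```

```text
top yaw -9.196937162767457 -0.15643466434289185
[(-56, np.int64(27)), (-54, np.int64(68)), (-52, np.int64(43)), (-42, np.int64(16)), (-40, np.int64(16)), (-10, np.int64(29)), (-8, np.int64(264)), (-6, np.int64(475)), (-4, np.int64(837)), (-2, np.int64(2771)), (0, np.int64(3010)), (2, np.int64(939)), (4, np.int64(108)), (6, np.int64(17)), (8, np.int64(9)), (24, np.int64(23)), (26, np.int64(27))]
centre [ 0.6169 -0.0675  0.1164] R 0.11328212692901145 0.0004155544436338472 40
knob pts 71 [ 0.6813 -0.077   0.1745] [np.float64(0.0835760043022437), np.float64(0.0009005398104990584), np.float64(0.025100582097932832)]
knobtop 57 [np.float64(0.08303517207144233), np.float64(0.0005501120681460903), np.float64(0.026450303922358087)]
side yaw -9.46914023133018 -0.15591423874664112
[(-10, np.int64(13)), (-8, np.int64(168)), (-6, np.int64(392)), (-4, np.int64(431)), (-2, np.int64(1911)), (0, np.int64(2123)), (2, np.int64(477)), (4, np.int64(27)), (6, np.int64(20)), (24, np.int64(19)), (26, np.int64(13))]
centre [ 0.6147 -0.0696  0.116 ] R 0.11323006154283614 0.0022861663593463665 40
knob pts 52 [ 0.6786 -0.0782  0.1718] [np.float64(0.08195590819508804), np.float64(0.0020139021827143702), np.float64(0.023345667719951772)]
knobtop 33 [np.float64(0.08379392126836982), np.float64(0.0019139310586482677), np.float64(0.026011529574920488)]
```

```bash
python3 - <<'E'
from h import *
s=snapshot('side'); a=cv2.cvtColor(s['img'],cv2.COLOR_RGB2BGR)[155:205,255:315]
p=snapshot('top'); b=cv2.cvtColor(p['img'],cv2.COLOR_RGB2BGR)[140:200,265:335]
a=cv2.resize(a,(400,400*50//60),interpolation=cv2.INTER_CUBIC); b=cv2.resize(b,(400,400*60//70),interpolation=cv2.INTER_CUBIC)
H=max(len(a),len(b)); o=np.zeros((H,800,3),np.uint8); o[:len(a),:400]=a; o[:len(b),400:]=b
cv2.imwrite('pics/heads.png',cv2.convertScaleAbs(o,alpha=1.3))
c=cv2.cvtColor(s['img'],cv2.COLOR_RGB2BGR)[235:275,255:335]; cv2.imwrite('pics/spare.png',cv2.resize(c,None,fx=8,fy=8,interpolation=cv2.INTER_CUBIC))
E
```

```text
(no output)
```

View pics/heads.png

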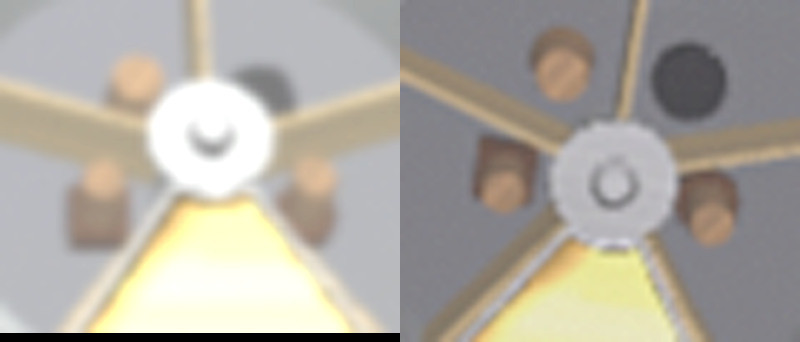

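View pics/spare.png

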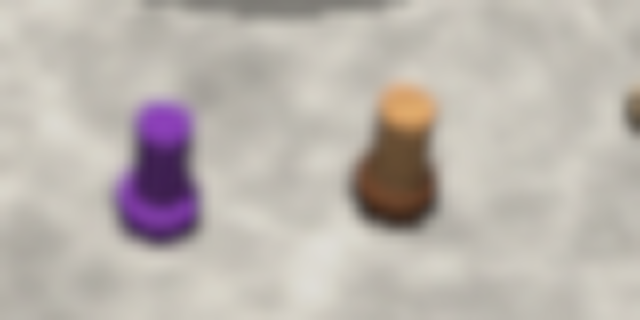

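```bash
cat > clr.py <<'E'
import numpy as np
s,c=np.sin(np.radians(25)),np.cos(np.radians(25))
m=np.array([-np.cos(np.radians(72)),-np.sin(np.radians(72))]); tt=np.array([-m[1],m[0]])  # tangential
def clear(Xs,Ys,yaw,tipbelow=9,fw=18,ft=17.5,rel=3,Hg=36,parts=False):
    # stem axis pt
    X0,H0=Xs,Hg; a0=X0*c-H0*s; z0=X0*s+H0*c
    j=np.array([np.cos(yaw),np.sin(yaw)]); k=np.array([-j[1],j[0]])
    out={}
    pts=[]
    for sg in(1,-1):
        for d in np.linspace(8.5+rel,8.5+rel+ft,8):
            for e in np.linspace(-fw/2,fw/2,7): pts.append(sg*d*j+e*k)
    pts=np.array(pts); Z=z0-tipbelow+np.linspace(0,60,61)
    a=(a0+pts[:,0])[:,None]; b=(Ys+pts[:,1])[:,None]+0*Z
    X=a*c+Z*s; H=-a*s+Z*c; R=np.hypot(X,b); rad=X*m[0]+b*m[1]; tan=X*tt[0]+b*tt[1]
    ang=np.arctan2(np.abs(tan),rad); 
    dedge=R*np.sin(np.clip(np.radians(33)-ang,-1.5,1.5))
    k1=(H>45)&(H<51)
    out['edge']=dedge[k1].min(); out['rout']=(100-R[k1]).min(); out['rin']=(R[k1]-25).min()
    k2=H<=46; 
    if k2.any():
        out['div']=(R*np.sin(np.radians(36)-ang)-1.5)[k2].min(); out['wall']=(105-R[k2]).min()
        k3=H<=43; k3b=H<14
        if k3.any(): out['stem']=(np.hypot(X+42*-m[0],b-42*m[1])[k3]-8.5).min()
        if k3b.any(): out['head']=(np.hypot(X+42*-m[0],b-42*m[1])[k3b]-13).min()
    # hub
    # spare head
    r=np.hypot(Xs,Ys); an=np.arctan2(abs(Xs*tt[0]+Ys*tt[1]),Xs*m[0]+Ys*m[1])
    out['shd']=min(r*np.sin(np.radians(36)-an)-1.5,105-r,np.hypot(Xs-42*m[0],Ys-42*m[1])-13)-13
    out['hmin']=H.min()
    # body: 75 x187, 64 above tips
    bb=[sg*d*j+e*k for sg in(1,-1) for d in np.linspace(0,93.5,12) for e in np.linspace(-37.5,37.5,7)]
    bb=np.array(bb); zb=z0-tipbelow+64; A=a0+bb[:,0]; XX=A*c+zb*s; HH=-A*s+zb*c; RR=np.hypot(XX,Ys+bb[:,1])
    out['body']=(HH-49)[RR<113].min() if (RR<113).any() else 99
    return out
if __name__=='__main__':
    for tb in (6,9,12):
      for yawd in range(0,180,15):
        best=None
        for r in np.arange(60,88,2):
            for t in np.arange(-30,31,2):
                P=r*m+t*tt; o=clear(P[0],P[1],np.radians(yawd),tb)
                sc=min(min(v for kk,v in o.items() if kk not in('hmin','body')),o['body'])
                if best is None or sc>best[0]: best=(sc,r,t,P,o)
        print(tb,yawd,round(best[0],1),best[1],best[2],np.round(best[3]),{k:round(float(v),1) for k,v in best[4].items()})
E
python3 clr.py
```

```text
6 0 0.1 68 -10 [-31. -62.] {'edge': 4.3, 'rout': 8.6, 'rin': 27.6, 'div': 6.2, 'wall': 12.8, 'stem': 4.1, 'shd': 1.9, 'hmin': 18.3, 'body': 0.1}
6 15 0.0 74 2 [-21. -71.] {'edge': 0.1, 'rout': 1.8, 'rin': 31.0, 'div': 4.0, 'wall': 6.0, 'stem': 9.4, 'shd': 6.1, 'hmin': 17.7, 'body': 0.0}
6 30 -2.6 72 2 [-20. -69.] {'edge': -2.4, 'rout': 0.8, 'rin': 22.3, 'div': 2.0, 'wall': 4.6, 'stem': 2.0, 'shd': 4.1, 'hmin': 18.0, 'body': -2.6}
6 45 -3.0 74 4 [-19. -72.] {'edge': -2.1, 'rout': -3.0, 'rin': 19.8, 'div': 2.0, 'wall': 0.7, 'stem': -2.1, 'shd': 6.2, 'hmin': 19.2, 'body': 0.4}
6 60 -3.4 70 -26 [-46. -59.] {'edge': 0.9, 'rout': -3.4, 'rin': 15.6, 'div': -3.3, 'wall': -0.1, 'stem': -2.6, 'shd': 5.6, 'hmin': 21.1, 'body': 6.1}
6 75 -2.3 70 -18 [-39. -61.] {'edge': 1.4, 'rout': -1.2, 'rin': 13.0, 'div': -1.6, 'wall': 1.8, 'stem': -2.3, 'shd': 7.3, 'hmin': 23.7, 'body': 14.0}
6 90 -1.2 70 -12 [-33. -63.] {'edge': 2.0, 'rout': 0.3, 'rin': 12.6, 'div': 0.2, 'wall': 3.3, 'stem': -1.2, 'shd': 4.5, 'hmin': 26.8, 'body': 23.7}
6 105 1.2 70 -8 [-29. -64.] {'edge': 3.0, 'rout': 2.0, 'rin': 14.7, 'di
[... 3616 characters left out ...]
8, 'wall': 4.1, 'stem': 1.2, 'shd': 3.1, 'hmin': 18.3, 'body': 13.2}
12 120 2.7 72 -8 [-30. -66.] {'edge': 3.8, 'rout': 2.7, 'rin': 22.4, 'div': 2.8, 'wall': 5.1, 'stem': 7.4, 'shd': 5.0, 'hmin': 15.7, 'body': 7.8}
12 135 4.0 72 2 [-20. -69.] {'edge': 5.8, 'rout': 4.0, 'rin': 26.4, 'div': 10.2, 'wall': 8.2, 'stem': 6.5, 'head': 31.9, 'shd': 4.1, 'hmin': 13.8, 'body': 5.1}
12 150 1.3 78 4 [-20. -75.] {'edge': 2.7, 'rout': 1.8, 'rin': 39.0, 'div': 8.0, 'wall': 7.0, 'stem': 15.7, 'head': 29.8, 'shd': 10.2, 'hmin': 12.6, 'body': 1.3}
12 165 -3.4 84 12 [-15. -84.] {'edge': -3.4, 'rout': -1.9, 'rin': 49.0, 'div': 1.6, 'wall': 3.5, 'stem': 24.5, 'head': 32.8, 'shd': 7.1, 'hmin': 12.3, 'body': -1.2}
```

```bash
python3 - <<'E'
from h import *
for nm in('top','side'):
    p=snapshot(nm); C,xs,ys=cloud(p); print(nm)
    for x in np.arange(0.56,-0.3,-0.06):
        print('%.2f'%x,end=' ')
        for y in np.arange(0.5,-0.6,-0.06):
            m=(abs(C[:,0]-x)<.03)&(abs(C[:,1]-y)<.03)&(C[:,2]>-.2)
            print('%4d'%(1000*C[m,2].max()) if m.any() else '   .',end='')
        print()
E
```

```text
top
0.56   95   4 221 219 220 221   5   5 101 105 110 114 187 163 166 166 159 105  96
0.50   95   5  15  16  26  28  94  89   4  77  83   4 205 177 173 175 172 123   .
0.44   94   4  15  18  27  28  95  85  45  45  45  12 235 236 235 236 234 178   2
0.38   57   4   5   6   5   4   6   4   4   4   5   4   5   5   4   4   5   4   4
0.32  292 402 401 612 649   .   .   .   .   .   .   .   .   .   .   .   .   .   .
0.26  295 296 300 306 507 398 396   .   .   .   .   .   .   .   .   .   .   .   .
0.20  266 292 278 241 306   . 300 184   .   .   .   .   .   .   .   .   .   .   .
0.14    .   .   .   .   .   .  84 108   3   3   4   4   .   .   .   .   .   .   .
0.08    .   .   .   .   .   .-173-163-162-160-166   .   .   .   .   .   .   .   .
0.02    .   .   .   .   .   .   .   .   .   .   .   .   .   .   .   .   .   .   .
-0.04    .   .   .   .   .   .   .   .   .   .   .   .   .   .   .   .   .   .   .
-0.10    .   .   .   .   .   .   .   .   .   .   .   .   .   .   .   .   .   .   .
-0.16    .   .   .   .   .   .   .   .   .   .   .   .   .   .   .   .   .   .   .
-0.22    .   .   .   .   . 
[... 678 characters left out ...]
  .   .   .   .   .   .   .   .   .   .
0.14    .   .   .   .   . 616 614   .   .   .   .   .   .   .   .   .   .   .   .
0.08    .   .   .   .   .   .   .   . 411 496   .   .   .   .   .   .   .   .   .
0.02    .   .   .   . 527 644 642 403 456 496   .   .   .   .   .   .   .   .   .
-0.04    .   .   .   .   .   .   .   . 444 459   .   .   .   .   .   .   .   .   .
-0.10    .   .   .   .   .   .   .   .   .   .   .   .   .   .   .   .   .   .   .
-0.16    .   .   .   .   .   .   .   .   .   .   .   .   .   .   .   .   .   .   .
-0.22    .   .   .   .   .   .   .   .   .   .   .   .   .   .   .   .   .   .   .
-0.28    .   .   .   .   .   .   .   .   .   .   .   .   .   .   .   .   .   .   .
```

Request:
carry_out:
  linear:
    - [0,0,0.04]
    - [0,0,0.08]
    - [0,0,0.12]
    - [0.02,0.03,0.13]
    - [0.04,0.06,0.13]
    - [0.06,0.09,0.13]
    - [0.08,0.12,0.13]
    - [0.1,0.15,0.13]
  roll: [0,0,0,-0.1,-0.2,-0.3,-0.4,-0.5]
  gripper: 0.6
  grip_force: 10

```text
clock: 2.57
tool_pos: [0.3565, -0.4187, 0.3572]
eef_rot: [0.999, -0.042, 0.0, 0.0]
contact_force: [0.4, 0.4, -0.6]
opening: 0.602
```

Request:
carry_out:
  linear:
    - [0.028,0.029,0]
    - [0.056,0.058,0]
    - [0.084,0.087,0]
    - [0.112,0.116,0]
    - [0.14,0.145,0]
    - [0.168,0.174,0]
    - [0.196,0.203,0]
    - [0.224,0.232,0]
  roll: [0,0,0,-0.02,-0.04,-0.06,-0.08,-0.08]

```text
clock: 3.23
tool_pos: [0.5816, -0.185, 0.3573]
eef_rot: [0.997, -0.082, 0.0, 0.0]
contact_force: [0.9, -1.2, 0.3]
opening: 0.603
```

Request:
carry_out:
  linear:
    - [0.026,0.027,-0.01]
    - [0.052,0.054,-0.025]
    - [0.078,0.081,-0.04]
    - [0.102,0.107,-0.05]
    - [0.102,0.107,-0.06]
  roll: [0,0,0,0,0]

```text
clock: 3.65
tool_pos: [0.6872, -0.0679, 0.2953]
eef_rot: [0.997, -0.077, 0.001, -0.004]
contact_force: [-0.7, 1.9, 0.3]
opening: 0.596
```

```bash
python3 - <<'E'
from h import *
np.set_printoptions(precision=4,suppress=True)
st=status.get_state(); print(st['clock'],st['q'],st['tool_pos'],st['eef_rot'],st['contact_force'])
for nm in('top','side'):
    p=snapshot(nm); save(p,nm+'1.png',s=1.5); C,X,Y=cloud(p)
    T=st['tool_pos']; m=(np.hypot(C[:,0]-T[0],C[:,1]-T[1])<.08)&(C[:,2]>T[2]-.03)&(C[:,2]<T[2]+.05)
    q=C[m]-T; print(nm,m.sum())
    if m.any(): print(q.min(0),q.max(0))
E
```

```text
3.65 [ 0.0831  0.7217 -0.1004  1.2545  0.0645  1.1665 -1.742 ] [ 0.6872 -0.0679  0.2953] [ 0.997  -0.0767  0.0009 -0.0036] [-0.6908  1.8583  0.3498]
top 11
[-0.006   0.0296  0.011 ] [-0.004   0.0331  0.0338]
side 237
[-0.0224 -0.0457  0.0089] [0.0093 0.0389 0.0496]
```

View pics/side1.png

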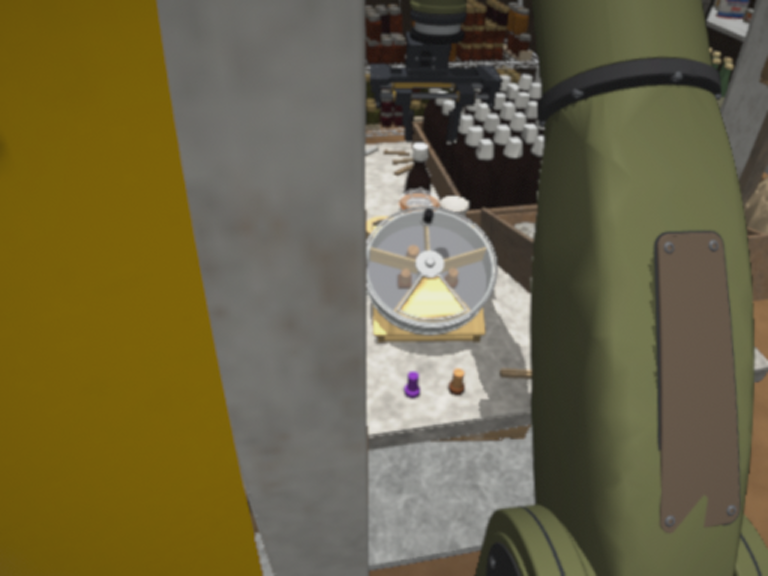

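View pics/top1.png

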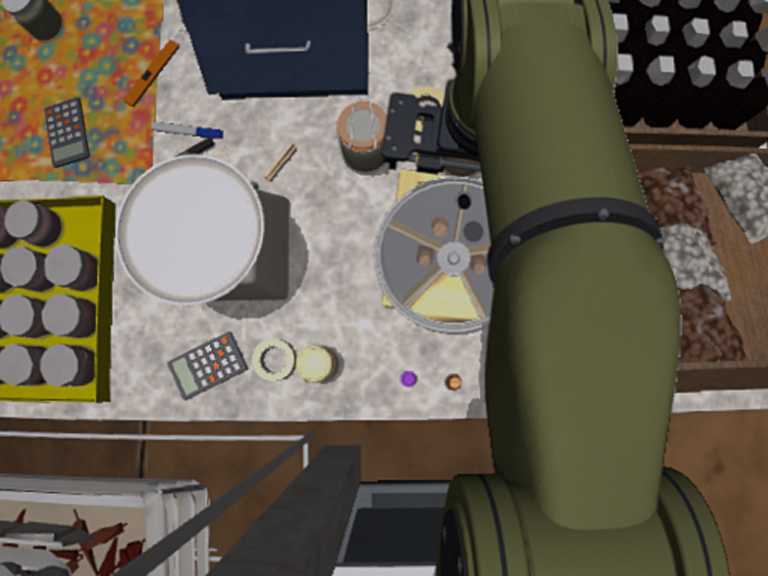

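```bash
python3 - <<'E'
from h import *
np.set_printoptions(precision=4,suppress=True)
st=status.get_state(); print(st['clock'],st['tool_pos'],st['eef_rot'])
p=snapshot('side'); save(p,'grip.png',(235,20,345,150),4.5)
print(status.get_state()['tool_pos'])
C,X,Y=cloud(p);T=st['tool_pos']
m=(np.hypot(C[:,0]-T[0],C[:,1]-T[1])<.08)&(C[:,2]>T[2]-.03)&(C[:,2]<T[2]+.1)
yaw=2*np.arctan2(st['eef_rot'][1],st['eef_rot'][0])-np.pi/2
q=C[m]-T; j=q[:,0]*np.cos(yaw)+q[:,1]*np.sin(yaw)
for z in np.arange(-.03,.1,.006):
    k=abs(q[:,2]-z)<.003
    if k.any(): print(round(z,3),np.round(np.sort(j[k]*1000)).astype(int))
E
```

```text
3.75 [ 0.6829 -0.0759  0.2946] [ 0.9968 -0.0803 -0.0021  0.    ]
[ 0.6828 -0.0783  0.2963]
0.012 [-36 -34 -32 -29 -27  27  29  29  31  34  35  37]
0.018 [-40 -39 -39 -39 -37 -37 -37 -34 -34 -34 -32 -32 -32 -30 -30 -29 -27 -27
  27  27  27  28  29  30  30  31  33  33  35  35  35  37  37  37  39  40]
0.024 [-41 -40 -39 -39 -37 -37 -35 -35 -32 -32 -30 -30 -28 -28 -28  27  27  28
  28  30  30  32  32  32  35  35  36  37  39  39  39  41  41  41]
0.03 [-41 -41 -39 -39 -37 -37 -35 -35 -33 -32 -32 -30 -30 -30 -28 -28 -28  27
  27  28  28  28  29  29  29  32  32  32  34  34  34  36  36  36  38  39
  41  41]
0.036 [-42 -40 -40 -40 -37 -37 -37 -35 -35 -35 -33 -33 -31 -30 -29 -28  28  29
  29  29  29  31  31  33  33  35  36  38  38  38  40  40  40  42  42  43]
0.042 [-42 -42 -42 -40 -40 -40 -38 -37 -35 -35 -35 -33 -33 -33 -31 -31 -31 -29
 -29 -28  28  29  29  30  31  31  31  33  33  33  35  35  35  37  37  38
  39  40  40  41  41]
0.048 [-42 -42 -40 -40 -38 -38 -38 -36 -36 -33 -33 -31 -31 -31 -29 -29  29  29
  30  30  32  32  34  35  36  37  39  39  41  41  42  43  43  44]
0.054 [-43 -42 -40 -40
[... 1996 characters left out ...]
8  69
  69  70  71  71  71  72  72  73  73  73  74  74  75  76  78  78  78  79
  79  79  79  79]
0.096 [-75 -73 -71 -69 -66 -64 -62 -62 -60 -60 -58 -58 -58 -58 -58 -57 -57 -57
 -56 -56 -54 -54 -54 -52 -52 -52 -50 -50 -50 -48 -48 -46 -46 -46 -44 -43
 -42 -41 -41 -39 -39 -37 -37 -37 -37 -35 -35 -35 -35 -32 -32 -32 -30 -28
 -26 -23 -21 -19 -17 -15 -11  -8  -7  -4  -2   0   0   2   4   6   9  11
  13  13  16  17  19  22  23  24  25  26  28  30  32  34  34  34  34  34
  34  34  34  35  35  35  37  37  38  39  40  41  42  42  43  44  44  46
  46  46  48  48  48  50  50  51  52  52  52  54  54  55  56  57  57  61
  62  63  64  65  65  67  68  69  69  71  72  74  74  75  76  78  78  78
  79  79  79]
```

View pics/grip.png

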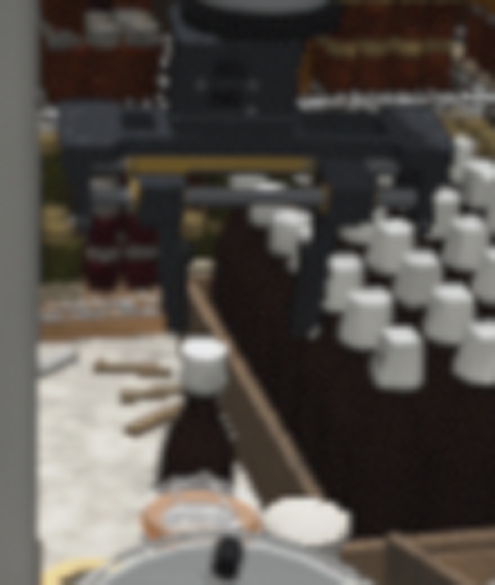

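```bash
python3 - <<'E'
from h import *
st=status.get_state(); T=st['tool_pos'];print(st['clock'],T); p=snapshot('side')
yaw=2*np.arctan2(st['eef_rot'][1],st['eef_rot'][0])-np.pi/2
im=cv2.cvtColor(p['img'],cv2.COLOR_RGB2BGR)[20:150,235:345]; im=cv2.resize(im,None,fx=4.5,fy=4.5,interpolation=cv2.INTER_CUBIC)
im=cv2.convertScaleAbs(im,alpha=1.8)
for s in(1,-1):
  for dz in(-.019,0,.02,.04):
    x=proj(p,T+np.array([np.cos(yaw)*s*.0264,np.sin(yaw)*s*.0264,dz])); x=[(x[0]-235)*4.5,(x[1]-20)*4.5]; cv2.circle(im,(int(x[0]),int(x[1])),4,(0,0,255),-1)
cv2.imwrite('pics/grip2.png',im)
E
```

```text
3.8 [ 0.68281319 -0.07834645  0.29632029]
```

View pics/grip2.png

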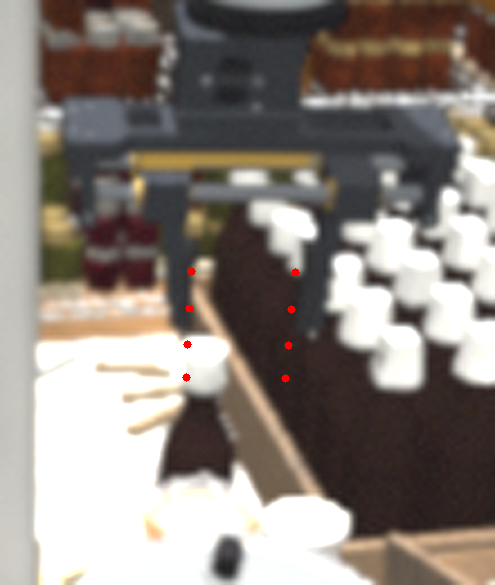

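Request:
carry_out:
  linear:
    - [0,0,-0.03]
    - [0,0,-0.06]
    - [0,0,-0.09]
    - [0,0,-0.112]
    - [0,0,-0.112]
    - [0,0,-0.112]
  roll: [0,0,0,0,0,0]

```text
clock: 4.35
tool_pos: [0.6825, -0.0817, 0.1862]
eef_rot: [0.996, -0.084, -0.0, 0.002]
contact_force: [-0.1, 0.1, 0.0]
opening: 0.601
```

```bash
cat > g.py <<'E'
from h import *
import sys
np.set_printoptions(precision=4,suppress=True)
st=status.get_state(); T=st['tool_pos'];print(st['clock'],T,st['eef_rot'],st['contact_force'],st['opening'])
yaw=2*np.arctan2(st['eef_rot'][1],st['eef_rot'][0])-np.pi/2
for nm in('side','top'):
    p=snapshot(nm); c=proj(p,T); a,b=int(c[0])-55,max(0,int(c[1])-75)
    save(p,sys.argv[1]+nm+'.png',(a,b,a+110,b+120),4.5)
    print(nm,'TCP in crop',(c[0]-a)*4.5,(c[1]-b)*4.5)
    C,X,Y=cloud(p); q=C-T; j=q[:,0]*np.cos(yaw)+q[:,1]*np.sin(yaw); k=-q[:,0]*np.sin(yaw)+q[:,1]*np.cos(yaw)
    m=(abs(j)<.06)&(abs(k)<.03)&(q[:,2]<.06)&(q[:,2]>-.045)
    for z in np.arange(-.045,.06,.008):
        w=m&(abs(q[:,2]-z)<.004)
        if w.sum(): print(round(z,3),w.sum(),'k',np.round(np.percentile(k[w],[0,50,100])*1000),'j',np.round(np.percentile(j[w],[0,25,75,100])*1000))
E
python3 g.py d1
```

```text
4.35 [ 0.6825 -0.0817  0.1862] [ 0.9965 -0.084  -0.0002  0.0015] [-0.0776  0.1198  0.0346] 0.6005263061077545
side TCP in crop 248.37320616579325 341.7062377498088
-0.045 137 k [-22. -11.  -1.] j [-58. -25.  26.  60.]
-0.037 272 k [-13.   1.  15.] j [-58. -34.  33.  60.]
-0.029 221 k [-5. 18. 29.] j [-60. -29.  30.  58.]
-0.021 37 k [-11.  26.  30.] j [-36. -13.  14.  35.]
-0.013 29 k [-13.  -5.   3.] j [-10.  -8.   2.   6.]
-0.005 7 k [-6.  3.  4.] j [-8. -6. -0.  0.]
0.011 10 k [-15.  -9.   4.] j [-35. -31.  30.  35.]
0.019 34 k [-14. -11.   6.] j [-40. -33.  32.  40.]
0.027 34 k [-14. -11.  -6.] j [-41. -33.  34.  41.]
0.035 42 k [-14. -11.   6.] j [-41. -33.  33.  40.]
0.043 40 k [-14. -10.   1.] j [-43. -34.  35.  42.]
0.051 39 k [-15. -11.  -3.] j [-44. -34.  34.  43.]
0.059 47 k [-14.  -9.   8.] j [-44. -32.  33.  43.]
top TCP in crop 251.27997964736537 340.58112903705313
-0.045 185 k [-22. -10.  -2.] j [-60. -37.   4.  29.]
-0.037 158 k [-13.  -2.   8.] j [-59. -29.  11.  25.]
-0.029 20 k [ 1. 17. 18.] j [-24. -16.   7.  12.]
-0.013 47 k [-11.  -5.   2.] j [-13.  -8.  -0.   4.]
-0.005 4 k [-2. -1.  1.] j [-9. -9. -6. -5.]
0.011 2 k [-9. -9. -9.] j [-32. -31. -30. -30.]
0.019 2 k [-9. -9. -9.] j [-32. -32. -31. -30.]
```

View pics/d1side.png

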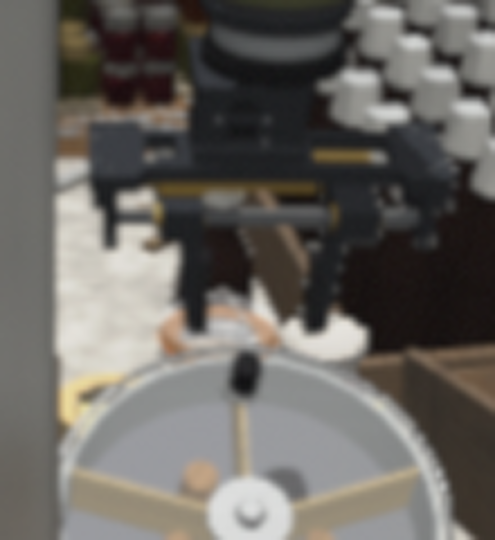

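Request:
carry_out:
  linear:
    - [-0.001,0.003,-0.012]
    - [-0.001,0.003,-0.024]
    - [-0.001,0.003,-0.024]
  roll: [0,0,0]

```text
clock: 4.7
tool_pos: [0.6827, -0.078, 0.1637]
eef_rot: [0.996, -0.084, 0.002, 0.001]
contact_force: [-0.5, 0.1, -0.8]
opening: 0.597
```

```bash
python3 g.py d2
```

```text
4.7 [ 0.6827 -0.078   0.1637] [ 0.9965 -0.0836  0.0015  0.0013] [-0.5237  0.0854 -0.8422] 0.5974728817289023
side TCP in crop 248.35759722286966 340.01709055468893
-0.037 1 k [-29. -29. -29.] j [54. 54. 54. 54.]
-0.029 166 k [-30. -25. -14.] j [-60. -32.  29.  58.]
-0.021 290 k [-26. -12.   2.] j [-60. -31.  31.  60.]
-0.013 256 k [-9.  4. 19.] j [-59. -34.  33.  59.]
-0.005 166 k [-6. 18. 30.] j [-59. -24.  27.  59.]
0.003 20 k [-10.  11.  30.] j [-11.  -2.  11.  26.]
0.011 43 k [-12.  -4.   5.] j [-35.  -4.   6.  36.]
0.019 30 k [-13. -10.   6.] j [-36. -30.  33.  40.]
0.027 30 k [-13. -11.   7.] j [-38. -33.  32.  40.]
0.035 42 k [-15. -11.   8.] j [-41. -33.  34.  42.]
0.043 36 k [-15. -11.  -8.] j [-41. -36.  34.  41.]
0.051 39 k [-13. -11.   2.] j [-44. -34.  35.  42.]
0.059 37 k [-14.  -8.   6.] j [-42. -31.  32.  44.]
top TCP in crop 251.16298305428538 339.4848728066788
-0.037 4 k [-30. -29. -27.] j [-50. -13.  26.  27.]
-0.029 215 k [-30. -25. -13.] j [-59. -38.   4.  27.]
-0.021 285 k [-28. -13.   1.] j [-60. -33.   3.  22.]
-0.013 31 k [-8. -3.  9.] j [-31. -19.  -0.  13.]
0.003 2 k [5. 5. 6.] j [-9. -5.  3.  7.]
0.011 19 k [-10.  -8.   3.] j [-32.  -4.   3.   6.]
0.019 2 k [-11. -11. -11.] j [-30. -30. -29. -29.]
```

View pics/d2side.png

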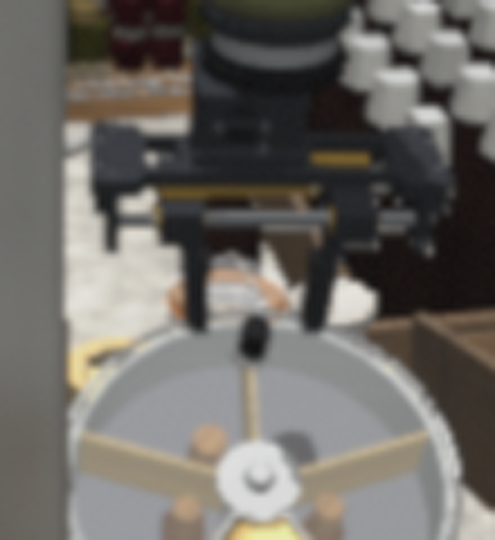

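Request:
carry_out:
  linear:
    - [0,0,-0.008]
    - [0,0,-0.012]
    - [0,0,-0.012]
    - [0,0,-0.012]
    - [0,0,-0.012]
    - [0,0,-0.012]
  roll: [0,0,0,0,0,0]

```text
clock: 5.3
tool_pos: [0.6837, -0.0782, 0.1529]
eef_rot: [0.996, -0.084, 0.003, 0.001]
contact_force: [0.1, 0.1, 0.5]
opening: 0.6
```

Request:
carry_out:
  linear:
    - [0,0,0]
    - [0,0,0]
    - [0,0,0]
    - [0,0,0]
    - [0,0,0]
    - [0,0,0]
  roll: [0,0,0,0,0,0]
  gripper: 0
  grip_force: 10

```text
clock: 5.8
tool_pos: [0.6837, -0.0784, 0.153]
eef_rot: [0.996, -0.084, 0.003, 0.001]
contact_force: [0.1, -0.6, 0.7]
opening: 0.199
```

```bash
cat > arc.py <<'E'
import numpy as np,sys
a=np.radians(25);ps=np.radians(-9.3)
u=np.array([np.cos(a)*np.cos(ps),np.cos(a)*np.sin(ps),np.sin(a)]);n=np.array([-np.sin(a)*np.cos(ps),-np.sin(a)*np.sin(ps),np.cos(a)]);w=np.cross(n,u)
c=np.array([.616,-.068,.1165])
def pos(t,R=.084): t=np.radians(t); return R*(np.cos(t)*u+np.sin(t)*w)
if __name__=='__main__':
    t0,t1,N=map(float,sys.argv[1:])
    print([[round(float(x),3) for x in pos(t)-pos(t0)] for t in np.linspace(t0,t1,int(N)+1)[1:]])
E
python3 arc.py 0 40 8;python3 arc.py 40 72 7; python3 arc.py 0 72 8
```

```text
[[0.001, 0.007, -0.0], [0.001, 0.015, -0.001], [0.001, 0.022, -0.001], [0.0, 0.029, -0.002], [-0.001, 0.036, -0.003], [-0.003, 0.043, -0.005], [-0.006, 0.05, -0.006], [-0.009, 0.056, -0.008]]
[[-0.003, 0.006, -0.002], [-0.007, 0.011, -0.004], [-0.011, 0.016, -0.006], [-0.015, 0.02, -0.009], [-0.02, 0.024, -0.011], [-0.025, 0.028, -0.014], [-0.03, 0.031, -0.016]]
[[0.001, 0.013, -0.0], [0.001, 0.026, -0.002], [-0.002, 0.039, -0.004], [-0.006, 0.051, -0.007], [-0.012, 0.062, -0.01], [-0.02, 0.072, -0.015], [-0.029, 0.081, -0.019], [-0.039, 0.087, -0.025]]
```

Request:
carry_out:
  linear:
    - [0.001,0.007,0]
    - [0.001,0.015,-0.001]
    - [0.001,0.022,-0.001]
    - [0,0.029,-0.002]
    - [-0.001,0.036,-0.003]
    - [-0.003,0.043,-0.005]
    - [-0.006,0.05,-0.006]
    - [-0.009,0.056,-0.008]
  roll: [0,0,0,0,0,0,0,0]
  grip_force: 15

```text
clock: 6.47
tool_pos: [0.6746, -0.0211, 0.1447]
eef_rot: [0.997, -0.083, 0.003, 0.001]
contact_force: [2.0, -3.4, 0.9]
opening: 0.189
```

```bash
python3 - <<'E'
from h import *
p=snapshot('side'); save(p,'rot1.png',(225,60,345,230),3.5)
print(status.get_state()['tool_pos'],status.get_state()['contact_force'])
E
```

```text
[ 0.67344328 -0.01925458  0.14414242] [ 1.1720822  -1.0781858  -1.54727271]
```

View pics/rot1.png

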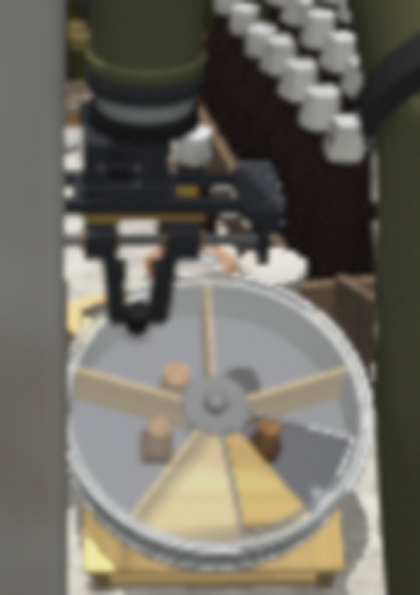

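Request:
carry_out:
  linear:
    - [-0.003,0.006,-0.002]
    - [-0.006,0.01,-0.004]
    - [-0.01,0.015,-0.006]
    - [-0.014,0.019,-0.009]
    - [-0.019,0.022,-0.011]
    - [-0.024,0.025,-0.014]
    - [-0.029,0.028,-0.016]
    - [-0.029,0.028,-0.016]
  roll: [0,0,0,0,0,0,0,0]

```text
clock: 7.18
tool_pos: [0.6427, 0.0096, 0.1276]
eef_rot: [0.997, -0.082, 0.0, 0.0]
contact_force: [-0.2, -2.5, 2.2]
opening: 0.191
```

```bash
cat > ang.py <<'E'
from h import *
from arc import *
np.set_printoptions(precision=4,suppress=True)
import sys
st=status.get_state(); print(st['clock'],st['tool_pos'],st['contact_force'],st['opening'])
d=st['tool_pos']-c; print('tool angle', np.degrees(np.arctan2(d@w,d@u)))
for nm in('side','top'):
    p=snapshot(nm); x=proj(p,c); a,b=int(x[0])-60,int(x[1])-85; save(p,sys.argv[1]+nm+'.png',(a,b,a+120,b+150),4)
    for q in('cover_knob','opening_inner','opening_outer'):
        for r in tip_of(p,q)[:1]:
            # intersect ray with plane at height
            h={'cover_knob':.015}.get(q,-.049); T=np.array(p['world_from_camera']); dd=T[:3,:3]@ray(p,r['pixel']); o=T[:3,3]
            X=o+dd*((c+h*n-o)@n)/(dd@n)-c; print(nm,q,round(r['confidence'],2),'ang',np.degrees(np.arctan2(X@w,X@u)),'r',np.hypot(X@w,X@u))
    C,_,_=cloud(p); E=C-c; k=(E@n>.012)&(E@n<.03)&(np.hypot(E@u,E@w)<.1)&(np.hypot(E@u,E@w)>.07)
    if k.any(): X=E[k].mean(0); print(nm,'knob cloud',k.sum(),np.degrees(np.arctan2(X@w,X@u)),np.hypot(X@w,X@u))
E
python3 ang.py r2
```

```text
7.1833 [0.6427 0.0096 0.1276] [-0.1996 -2.4753  2.2458] 0.1906140149396747
tool angle 78.00516928368714
side cover_knob 0.65 ang 72.71742713236691 r 0.08625908476885279
side knob cloud 70 77.12228400657462 0.08391075451939409
```

View pics/r2side.png

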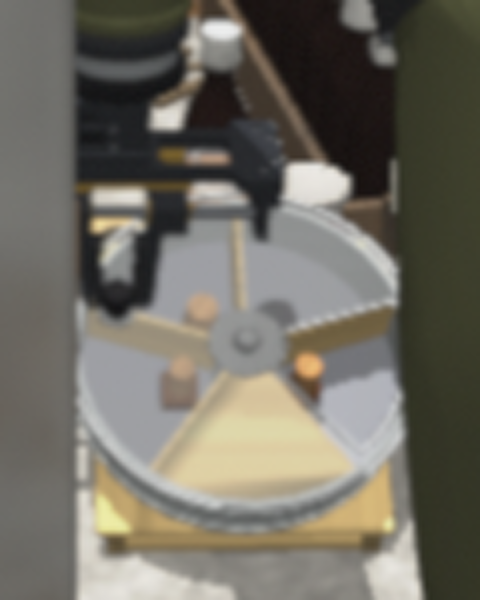

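View pics/r2top.png

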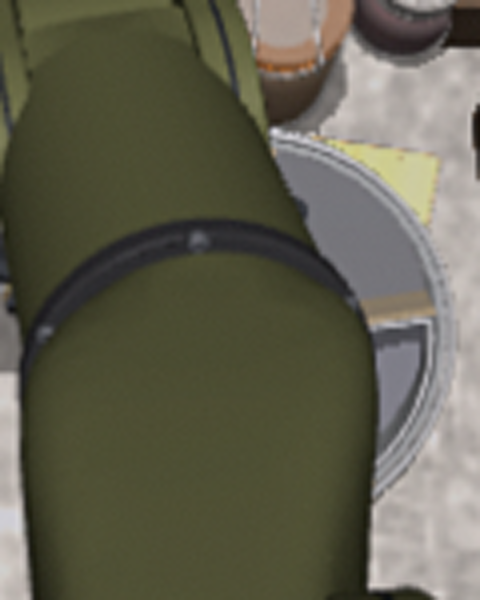

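Request:
carry_out:
  linear:
    - [0,0,0]
    - [0,0,0]
    - [0,0,0]
    - [0,0,0]
    - [0,0,0.02]
    - [0,0,0.05]
    - [0,0,0.09]
    - [0,0,0.13]
  roll: [0,0,0,0,0,0,0,0]
  gripper: 0.5

```text
clock: 8.25
tool_pos: [0.6434, 0.0093, 0.2587]
eef_rot: [0.997, -0.082, 0.0, 0.0]
contact_force: [0.3, 0.8, 0.7]
opening: 0.497
```

Request:
carry_out:
  linear:
    - [-0.035,0,0.01]
    - [-0.07,0,0.01]
    - [-0.105,-0.015,0.01]
    - [-0.14,-0.03,0]
    - [-0.17,-0.05,-0.02]
    - [-0.195,-0.075,-0.05]
    - [-0.205,-0.081,-0.08]
    - [-0.205,-0.081,-0.1]
  roll: [0,0,0,0,0,0,0,0]

```text
clock: 8.92
tool_pos: [0.4338, -0.0744, 0.1573]
eef_rot: [0.996, -0.085, -0.002, 0.001]
contact_force: [-1.0, -0.2, -0.2]
opening: 0.501
```

```bash
python3 ang.py r3
```

```text
8.9167 [ 0.4338 -0.0744  0.1573] [-1.0363 -0.1636 -0.1911] 0.5009586172665631
tool angle -166.13422026736038
side cover_knob 0.86 ang 74.51321904705891 r 0.08524656314611423
side knob cloud 54 74.91966495835126 0.0809489857110038
top cover_knob 0.9 ang 74.78508135178197 r 0.09343814871430005
top knob cloud 62 72.06179739692536 0.08470283877621092
```

View pics/r3side.png

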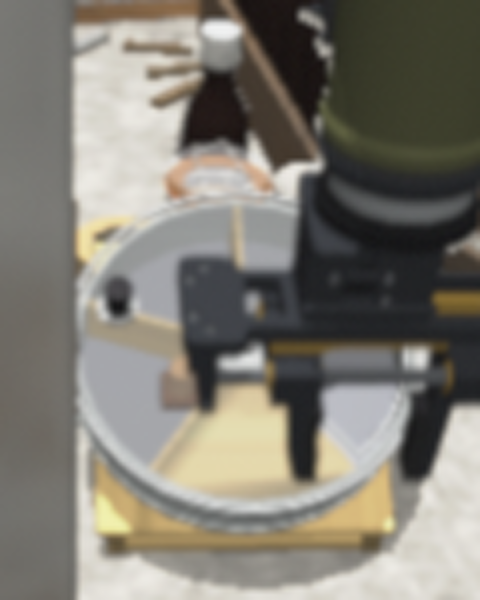

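View pics/r3top.png

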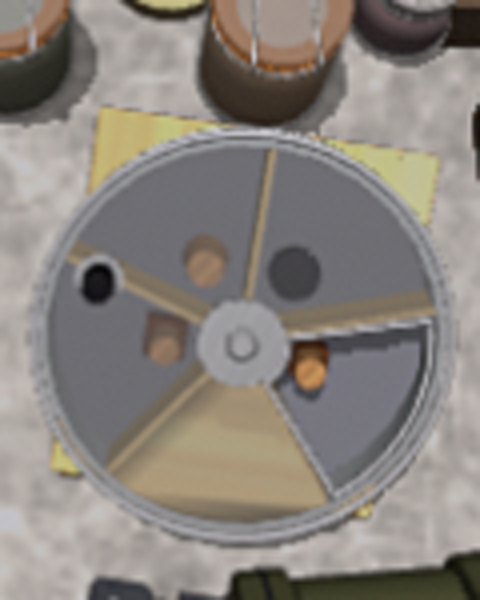

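```bash
python3 - <<'E'
from clr import *
for tb in (8,11):
  for yawd in range(75,151,7):
    best=None
    for r in np.arange(60,88,1):
        for t in np.arange(-30,31,1):
            P=r*m+t*tt; o=clear(P[0],P[1],np.radians(yawd),tb,fw=20,ft=13.5,rel=3.5)
            sc=min(min(v for kk,v in o.items() if kk not in('hmin','body')),o['body'])
            if best is None or sc>best[0]: best=(sc,r,t,P,o)
    print(tb,yawd,round(best[0],1),best[1],best[2],np.round(best[3]),{k:round(float(v),1) for k,v in best[4].items()})
E
```

```text
8 75 -1.2 76 2 [-22. -73.] {'edge': 10.0, 'rout': -1.2, 'rin': 23.6, 'div': 13.5, 'wall': 2.1, 'stem': -0.8, 'shd': 8.1, 'hmin': 21.9, 'body': 12.2}
8 82 -0.7 72 -18 [-39. -63.] {'edge': 1.6, 'rout': -0.1, 'rin': 18.0, 'div': -0.7, 'wall': 2.3, 'stem': 0.2, 'shd': 9.0, 'hmin': 23.1, 'body': 16.6}
8 89 0.5 72 -15 [-37. -64.] {'edge': 2.8, 'rout': 0.8, 'rin': 17.6, 'div': 0.8, 'wall': 3.1, 'stem': 0.5, 'shd': 7.5, 'hmin': 24.3, 'body': 21.2}
8 96 1.4 72 -13 [-35. -64.] {'edge': 3.6, 'rout': 1.4, 'rin': 18.0, 'div': 1.9, 'wall': 3.8, 'stem': 1.7, 'shd': 6.7, 'hmin': 23.4, 'body': 20.1}
8 103 2.3 72 -11 [-33. -65.] {'edge': 4.4, 'rout': 2.3, 'rin': 18.6, 'div': 3.4, 'wall': 4.6, 'stem': 2.8, 'shd': 6.0, 'hmin': 22.2, 'body': 17.5}
8 110 3.9 71 -10 [-31. -64.] {'edge': 4.5, 'rout': 4.1, 'rin': 19.2, 'div': 3.9, 'wall': 6.6, 'stem': 4.0, 'shd': 4.7, 'hmin': 21.1, 'body': 15.5}
8 117 4.5 71 -10 [-31. -64.] {'edge': 4.7, 'rout': 5.2, 'rin': 21.3, 'div': 4.5, 'wall': 7.7, 'stem': 6.2, 'shd': 4.7, 'hmin': 20.1, 'body': 12.2}
8 124 5.6 72 -10 [-32. -65.] {'edge': 5.9, 'rout': 5.6, 'rin': 25.0, 
[... 1436 characters left out ...]
'edge': 5.6, 'rout': 5.2, 'rin': 20.9, 'div': 4.6, 'wall': 7.3, 'stem': 5.5, 'shd': 4.4, 'hmin': 17.4, 'body': 9.5}
11 124 5.3 72 -9 [-31. -66.] {'edge': 6.7, 'rout': 5.5, 'rin': 24.6, 'div': 6.0, 'wall': 7.8, 'stem': 8.0, 'shd': 5.3, 'hmin': 16.5, 'body': 7.8}
11 131 5.3 73 -4 [-26. -68.] {'edge': 12.4, 'rout': 5.3, 'rin': 26.7, 'div': 9.7, 'wall': 8.3, 'stem': 8.1, 'shd': 5.3, 'hmin': 15.8, 'body': 6.6}
11 138 5.1 73 3 [-20. -70.] {'edge': 5.9, 'rout': 5.1, 'rin': 28.0, 'div': 11.0, 'wall': 9.2, 'stem': 6.9, 'shd': 5.1, 'hmin': 15.2, 'body': 5.7}
11 145 2.4 72 2 [-20. -69.] {'edge': 4.5, 'rout': 8.0, 'rin': 30.3, 'div': 9.0, 'wall': 12.4, 'stem': 8.1, 'shd': 4.1, 'hmin': 14.8, 'body': 2.4}
```

Request:
carry_out:
  linear:
    - [0.001,0.001,-0.03]
    - [0.003,0.002,-0.06]
    - [0.003,0.002,-0.09]
    - [0.003,0.002,-0.105]
    - [0.003,0.002,-0.105]
    - [0.003,0.002,-0.105]
  roll: [0,0,0,0,0,0]
  gripper: 0.42

```text
clock: 9.82
tool_pos: [0.4432, -0.0691, 0.055]
eef_rot: [0.997, -0.082, 0.002, 0.0]
contact_force: [-0.2, 0.1, -0.0]
opening: 0.415
```

```bash
python3 g.py e1
```

```text
9.8167 [ 0.4432 -0.0691  0.055 ] [ 0.9966 -0.0818  0.0016  0.0002] [-0.1617  0.0575 -0.0455] 0.4148524243950459
side TCP in crop 248.52700724963503 339.0953339804203
-0.045 49 k [-22. -11.   5.] j [-59.  -6.  11.  17.]
-0.037 23 k [-16. -12.  -3.] j [-58.  -4.   5.  11.]
-0.029 20 k [-16. -12.  -2.] j [-59.  -3.   6.  13.]
-0.021 25 k [-17. -11.  -4.] j [-59.  -2.   7.  12.]
-0.013 47 k [-15.  -7.   3.] j [-60.  -0.   7.  12.]
0.011 8 k [-11. -10.   8.] j [-25. -23.  20.  30.]
0.019 36 k [-14. -10.   7.] j [-32. -24.  24.  32.]
0.027 38 k [-13. -10.   4.] j [-33. -24.  24.  33.]
0.035 46 k [-13. -10.   5.] j [-34. -25.  26.  34.]
0.043 35 k [-13. -10.   5.] j [-35. -26.  26.  35.]
0.051 49 k [-13. -11.  -2.] j [-35. -27.  26.  36.]
0.059 27 k [-15.  -8.   3.] j [-34.  21.  26.  33.]
top TCP in crop 248.06193497656025 339.6992938575358
-0.045 9 k [-18.  -8.  -2.] j [-60. -58. -56. -54.]
-0.037 1 k [-15. -15. -15.] j [-56. -56. -56. -56.]
-0.013 3 k [-13. -10.  -8.] j [-60. -60. -59. -59.]
```

View pics/e1side.png

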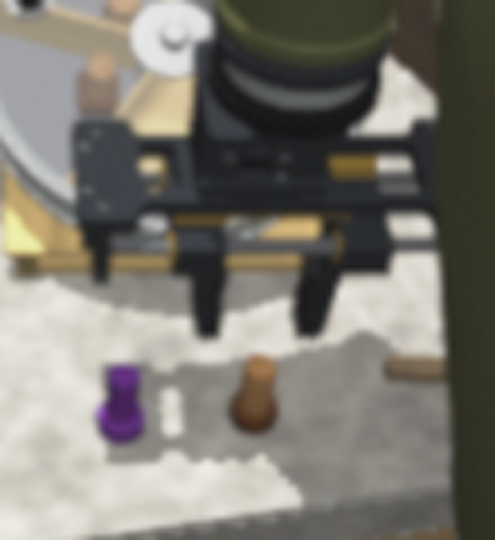

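Request:
carry_out:
  linear:
    - [-0.006,-0.0025,0]
    - [-0.006,-0.0025,-0.01]
    - [-0.006,-0.0025,-0.022]
    - [-0.006,-0.0025,-0.034]
    - [-0.006,-0.0025,-0.034]
    - [-0.006,-0.0025,-0.034]
  roll: [0,0,0,0,0,0]

```text
clock: 10.42
tool_pos: [0.4403, -0.0729, 0.026]
eef_rot: [0.997, -0.082, 0.001, 0.0]
contact_force: [0.3, 0.4, -0.5]
opening: 0.42
```

```bash
python3 g.py e2
```

```text
10.4167 [ 0.4403 -0.0729  0.026 ] [ 0.9966 -0.0823  0.0012  0.0004] [ 0.3089  0.3982 -0.4721] 0.4204521976064411
side TCP in crop 251.2896850495484 339.9611410510127
-0.029 470 k [-30.  -7.  30.] j [-60. -27.  37.  60.]
-0.021 378 k [-30.  -4.  30.] j [-60. -35.  27.  59.]
-0.013 60 k [-15.  -9.   6.] j [-60.  -9.   5.  14.]
-0.005 17 k [-12.  -9.  -3.] j [-7. -5.  2.  7.]
0.003 17 k [-11.  -9.   1.] j [-7. -6.  3.  9.]
0.011 25 k [-12.  -9.  -0.] j [-27.  -6.   3.  23.]
0.019 69 k [-13.  -7.   7.] j [-32.  -5.  19.  33.]
0.027 41 k [-13. -10.   7.] j [-33. -26.  25.  34.]
0.035 36 k [-13. -10.   9.] j [-34. -25.  25.  33.]
0.043 40 k [-12. -10.   3.] j [-35. -26.  26.  35.]
0.051 36 k [-13. -11.   3.] j [-35. -25.  29.  36.]
0.059 26 k [-14.  -9.   1.] j [-34.  21.  27.  33.]
top TCP in crop 250.3757452795021 339.96025244822994
-0.029 71 k [-20.  -2.  29.] j [-60. -56. -49. -46.]
-0.021 19 k [-19.   4.  15.] j [-60. -57. -50. -47.]
-0.013 2 k [-13.  -9.  -6.] j [-60. -59. -59. -58.]
```

View pics/e2side.png

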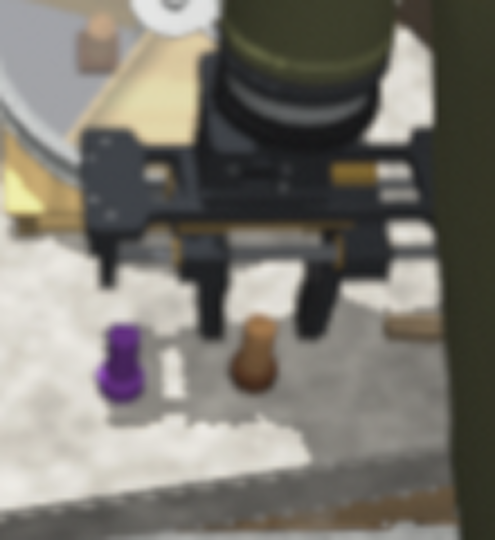

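Request:
carry_out:
  linear:
    - [-0.003,0.001,-0.003]
    - [-0.003,0.001,-0.007]
    - [-0.003,0.001,-0.007]
    - [-0.003,0.001,-0.007]
  roll: [0,0,0,0]

```text
clock: 10.85
tool_pos: [0.4391, -0.0724, 0.0214]
eef_rot: [0.997, -0.082, -0.0, 0.0]
contact_force: [0.8, -0.4, -0.6]
opening: 0.424
```

Request:
carry_out:
  linear:
    - [0,0,0]
    - [0,0,0]
    - [0,0,0]
    - [0,0,0]
    - [0,0,0]
    - [0,0,0]
  roll: [0,0,0,0,0,0]
  gripper: 0
  grip_force: 5

```text
clock: 11.35
tool_pos: [0.4392, -0.0725, 0.0215]
eef_rot: [0.997, -0.082, -0.0, 0.0]
contact_force: [1.1, 0.7, 3.2]
opening: 0.176
```

Request:
carry_out:
  linear:
    - [0,0,0.02]
    - [0,0,0.06]
    - [0,0,0.1]
    - [0,0,0.14]
    - [0,0,0.17]
    - [0,0,0.17]
    - [0,0,0.17]
  roll: [0,0,0,0,0.1,0.2,0.3]

```text
clock: 11.93
tool_pos: [0.4401, -0.0729, 0.1934]
eef_rot: [0.998, 0.07, 0.002, 0.001]
contact_force: [-0.3, 0.1, -0.5]
opening: 0.176
```

```bash
python3 g.py e3
```

```text
11.9333 [ 0.4401 -0.0729  0.1934] [0.9976 0.0696 0.0018 0.0009] [-0.3076  0.1019 -0.4935] 0.17624718572599557
side TCP in crop 250.59137359745569 339.8997745079785
-0.021 16 k [-16. -10.   2.] j [-12. -11.  -1.   8.]
-0.013 60 k [-15. -10.   9.] j [-14.  -9.   2.  11.]
-0.005 33 k [-11.  -7.  -0.] j [-11.  -7.   1.  10.]
0.003 26 k [-12.  -9.   1.] j [-9. -6.  0.  5.]
0.011 32 k [-12. -10.  -8.] j [-17.  -5.   8.  17.]
0.019 92 k [-13.  -9.   9.] j [-22. -13.   7.  20.]
0.027 70 k [-13. -10.   9.] j [-23. -20.  10.  23.]
0.035 82 k [-14. -10.   8.] j [-24. -19.  10.  23.]
0.043 74 k [-13. -10.   8.] j [-25. -21.  11.  24.]
0.051 71 k [-13. -11.   6.] j [-25. -24.  12.  24.]
0.059 62 k [-13.  -9.   7.] j [-26. -14.  15.  23.]
top TCP in crop 251.06599368174898 337.90870192843795
```

View pics/e3side.png

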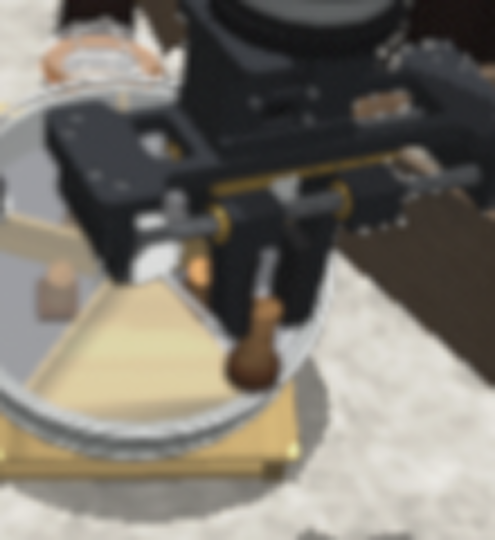

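```bash
python3 - <<'E'
from clr import *
f=lambda o:{k:round(float(v),1) for k,v in o.items()}
for X,Y in((-31,-65),(-30,-65)):
  print('final closed',f(clear(X,Y,np.radians(112),8,fw=20,ft=13.5,rel=-.7,Hg=35)))
  print('final open  ',f(clear(X,Y,np.radians(112),8,fw=20,ft=13.5,rel=4,Hg=35)))
  print('start       ',f(clear(X+16,Y,np.radians(112),8,fw=20,ft=13.5,rel=-.7,Hg=37)))
E
```

```text
final closed {'edge': 9.5, 'rout': 7.3, 'rin': 22.1, 'div': 8.7, 'wall': 9.6, 'stem': 3.9, 'shd': 4.9, 'hmin': 20.5, 'body': 14.0}
final open   {'edge': 5.1, 'rout': 3.7, 'rin': 19.4, 'div': 4.3, 'wall': 6.1, 'stem': 4.1, 'shd': 4.9, 'hmin': 19.7, 'body': 14.0}
start        {'edge': 11.0, 'rout': 10.6, 'rin': 17.1, 'div': 16.1, 'wall': 14.4, 'stem': -6.9, 'shd': -0.9, 'hmin': 22.5, 'body': 17.3}
final closed {'edge': 10.2, 'rout': 7.6, 'rin': 21.6, 'div': 9.3, 'wall': 10.0, 'stem': 3.0, 'shd': 4.3, 'hmin': 20.5, 'body': 14.0}
final open   {'edge': 5.8, 'rout': 4.0, 'rin': 18.8, 'div': 4.9, 'wall': 6.5, 'stem': 3.2, 'shd': 4.3, 'hmin': 19.7, 'body': 14.0}
start        {'edge': 10.0, 'rout': 10.8, 'rin': 16.9, 'div': 15.1, 'wall': 14.6, 'stem': -6.9, 'shd': -0.9, 'hmin': 22.5, 'body': 17.3}
```

Request:
carry_out:
  linear:
    - [0.035,0.004,0]
    - [0.07,0.008,0]
    - [0.105,0.012,-0.01]
    - [0.119,0.014,-0.03]
    - [0.119,0.014,-0.05]
    - [0.119,0.014,-0.058]
    - [0.119,0.014,-0.058]
  roll: [-0.1,-0.2,-0.3,-0.3,-0.3,-0.3,-0.3]

```text
clock: 12.62
tool_pos: [0.5555, -0.059, 0.1312]
eef_rot: [0.997, -0.083, -0.003, 0.001]
contact_force: [-0.4, -0.5, -0.2]
opening: 0.175
```

```bash
python3 g.py f1 | head -12
```

```text
12.6167 [ 0.5555 -0.059   0.1312] [ 0.9966 -0.0828 -0.0033  0.0008] [-0.4202 -0.4815 -0.1692] 0.17497720736647315
side TCP in crop 251.29962019906097 341.06619050442197
-0.045 173 k [-10.   1.  11.] j [-60. -35.  28.  59.]
-0.037 242 k [-2. 12. 25.] j [-60. -37.  24.  54.]
-0.029 101 k [16. 25. 30.] j [-59. -42.  -7.  39.]
-0.021 11 k [-16. -13.  -5.] j [-8. -3.  5. 13.]
-0.013 38 k [-16. -11.  10.] j [-9. -5.  7. 13.]
-0.005 23 k [-14.  -9.  -2.] j [-9. -4.  3. 12.]
0.003 18 k [-12.  -9.  -5.] j [-5. -3.  4.  7.]
0.011 25 k [-13. -10.  -6.] j [-16.  -4.   6.  17.]
0.019 62 k [-14. -10.   4.] j [-20.  -7.   8.  21.]
0.027 41 k [-13. -11.   3.] j [-21. -12.  13.  22.]
```

View pics/f1side.png

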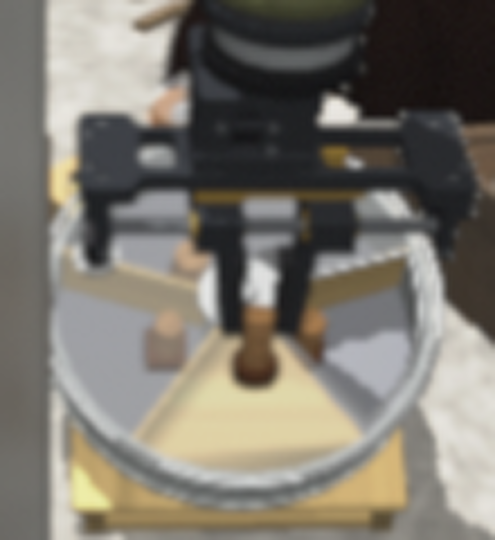

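Request:
carry_out:
  linear:
    - [0.001,0,-0.006]
    - [0.001,0,-0.012]
    - [0.001,0,-0.016]
    - [0.001,0,-0.016]
  roll: [0,0,0,0]
  grip_force: 4

```text
clock: 13.05
tool_pos: [0.5575, -0.0591, 0.1171]
eef_rot: [0.997, -0.083, -0.001, 0.001]
contact_force: [-0.3, 0.7, 0.0]
opening: 0.17
```

Request:
carry_out:
  linear:
    - [-0.002,0,-0.002]
    - [-0.005,0.001,-0.003]
    - [-0.007,0.001,-0.005]
    - [-0.009,0.001,-0.006]
    - [-0.011,0.002,-0.008]
    - [-0.014,0.002,-0.01]
    - [-0.014,0.002,-0.011]
    - [-0.014,0.002,-0.011]
  roll: [0,0,0,0,0,0,0,0]

```text
clock: 13.72
tool_pos: [0.5426, -0.057, 0.1062]
eef_rot: [0.997, -0.083, -0.002, 0.001]
contact_force: [-2.4, 0.0, 6.2]
opening: 0.171
```

```bash
python3 g.py f2 | head -12
```

```text
13.7167 [ 0.5426 -0.057   0.1062] [ 0.9966 -0.0825 -0.0022  0.0008] [-2.4399  0.017   6.1521] 0.1713456607444369
side TCP in crop 250.31467943376575 339.68698707404087
-0.045 6 k [-27.  -8.  -5.] j [-57. -54. -48.  -8.]
-0.037 150 k [-30. -23. -11.] j [-48. -15.  19.  55.]
-0.029 354 k [-25. -10.   3.] j [-60. -31.  28.  60.]
-0.021 285 k [-11.   7.  22.] j [-60. -33.  33.  59.]
-0.013 220 k [-13.  20.  30.] j [-60. -38.  24.  54.]
-0.005 28 k [-10.  -5.  30.] j [-20.  -5.   6.  45.]
0.003 14 k [-9. -7. -5.] j [-5. -3.  4.  7.]
0.011 17 k [-11. -10.  -6.] j [-13.  -3.   7.  16.]
0.019 63 k [-13. -10.   5.] j [-20.  -5.  10.  21.]
0.027 42 k [-13. -10.  -1.] j [-21. -11.  12.  21.]
```

View pics/f2side.png

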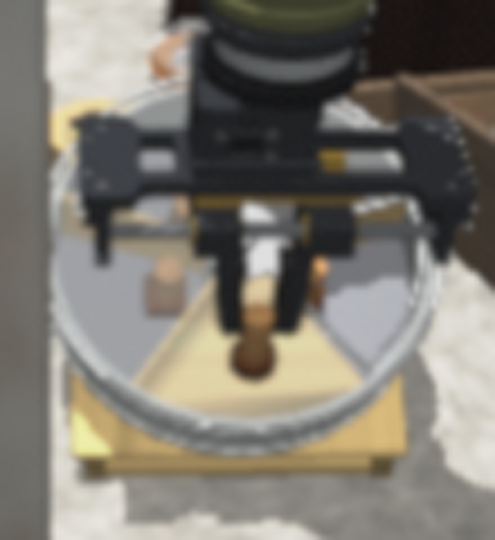

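Request:
carry_out:
  linear:
    - [0,0,0.01]
    - [0,0,0.03]
    - [0,0,0.05]
    - [0,0,0.05]
    - [0,0,0.05]
  roll: [0,0,0,0,0]

```text
clock: 14.23
tool_pos: [0.5439, -0.0571, 0.1574]
eef_rot: [0.997, -0.083, -0.0, 0.001]
contact_force: [-0.5, -0.7, 0.1]
opening: 0.175
```

```bash
python3 - <<'E'
from h import *
np.set_printoptions(precision=4,suppress=True)
st=status.get_state(); T=st['tool_pos'];print(st['clock'],T,st['opening'],st['contact_force'])
p=snapshot('side'); x=proj(p,T); a,b=int(x[0])-25,int(x[1])-20; save(p,'f3.png',(a,b,a+50,b+50),10)
# model projections for tilt
yaw=2*np.arctan2(st['eef_rot'][1],st['eef_rot'][0])-np.pi/2
d=np.array([-np.cos(np.radians(-9.3)),-np.sin(np.radians(-9.3)),0]); z=np.array([0,0,1.])
G=T+np.array([0,0,.0135])
for t in(0,10,20,25,30):
    ax=np.cos(np.radians(t))*z+np.sin(np.radians(t))*d
    base=G-.035*ax; tp=G+.007*ax
    print(t,'base',[(v-o)*10 for v,o in zip(proj(p,base),(a,b))],'top',[(v-o)*10 for v,o in zip(proj(p,tp),(a,b))])
C,X,Y=cloud(p); q=C-T; k=q@-d; j=q@np.array([np.cos(yaw),np.sin(yaw),0])
for zz in np.arange(-.028,.024,.004):
    w=(abs(j)<.007)&(abs(k)<.045)&(abs(q[:,2]-zz)<.002)
    if w.any(): print(round(zz,3),w.sum(),np.round(np.sort(k[w])*1000))
E
```

```text
14.2333 [ 0.5439 -0.0571  0.1574] 0.1754130784025112 [-0.4779 -0.7007  0.0775]
0 base [np.float64(244.86317670470214), np.float64(273.7344744740298)] top [np.float64(259.25263672824656), np.float64(128.26824146098375)]
10 base [np.float64(242.47268904044802), np.float64(255.4789790353732)] top [np.float64(259.76889884507784), np.float64(131.90504867625862)]
20 base [np.float64(240.52277406134692), np.float64(234.39945203191257)] top [np.float64(260.1952129682246), np.float64(136.20027307251348)]
25 base [np.float64(239.72799942450933), np.float64(222.98905522782746)] top [np.float64(260.37028839962034), np.float64(138.55438280488187)]
30 base [np.float64(239.0597732688434), np.float64(211.10409502974932)] top [np.float64(260.5180441711303), np.float64(141.02226370072657)]
-0.02 5 [-10.  -9.  -8.  -7.  -5.]
-0.016 7 [-11. -11. -10.  -9.  -8.  -7.  -6.]
-0.012 12 [-12. -12. -11. -11. -10. -10.  -9.  -9.  -9.  -8.  -8.  -5.]
-0.008 16 [-11. -11.  -7.  -7.  -7.  -6.  -6.  -6.  -6.  -5.  -5.  -3.  -0.   2.
   5.   9.]
-0.004 6 [-8. -7. -7. -6. -6. -5.]
0.0 9 [-9. -8. -8. -7. -6. -5. -5. -4. -1.]
0.004 8 [-11.  -9.  -9.  -7.  -7.  -6.  -3.  -2.]
0.008 3 [-10. -10.  -9.]
0.012 9 [-11. -11. -10. -10.  -9.  -9.  -9.  -9.  -8.]
0.016 8 [-12. -12. -11. -11. -10.  -9.  -8.  -8.]
0.02 21 [-13. -12. -11. -11.  -9.  -9.  -9.  -9.  -8.  -7.  -6.  -6.  -4.  -2.
  -2.  -2.  -2.  -2.   1.   2.   6.]
```

View pics/f3.png

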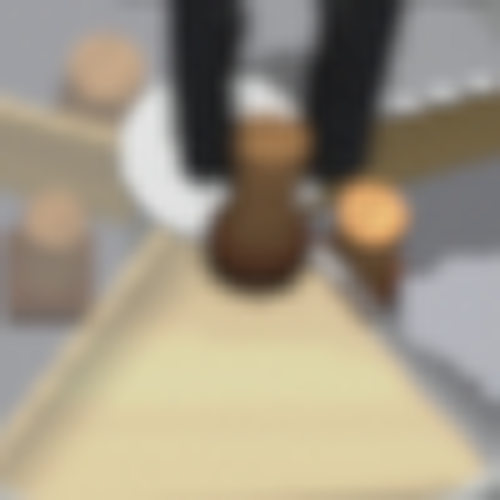

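Request:
carry_out:
  linear:
    - [0.003,0,-0.02]
    - [0.003,0,-0.04]
    - [0.003,0,-0.046]
    - [0.002,0,-0.049]
    - [0.001,0,-0.051]
    - [-0.001,0,-0.053]
    - [-0.003,0,-0.056]
    - [-0.003,0,-0.056]
  roll: [0,0,0,0,0,0,0,0]

```text
clock: 14.95
tool_pos: [0.5393, -0.0573, 0.1005]
eef_rot: [0.997, -0.083, -0.002, 0.001]
contact_force: [-2.7, 0.3, 3.2]
opening: 0.178
```

Request:
carry_out:
  linear:
    - [0,0,0]
    - [0,0,0.01]
    - [0,0,0.03]
    - [0,0,0.05]
    - [0,0,0.05]
    - [0,0,0.05]
  roll: [0,0,0,0,0,0]

```text
clock: 15.45
tool_pos: [0.5407, -0.0573, 0.1519]
eef_rot: [0.997, -0.083, -0.0, 0.001]
contact_force: [0.4, -0.6, -0.6]
opening: 0.178
```

```bash
cat > tilt.py <<'E'
from h import *
import sys
from scipy.optimize import least_squares
np.set_printoptions(precision=4,suppress=True)
st=status.get_state(); T=st['tool_pos'];print(st['clock'],T,st['opening'],st['contact_force'])
p=snapshot('side'); x=proj(p,T); a,b=int(x[0])-25,int(x[1])-20; save(p,sys.argv[1]+'.png',(a,b,a+50,b+50),10)
yaw=2*np.arctan2(st['eef_rot'][1],st['eef_rot'][0])-np.pi/2
d=np.array([-np.cos(np.radians(-9.3)),-np.sin(np.radians(-9.3)),0])
C,X,Y=cloud(p); q=C-T; k=q@-d; j=q@np.array([np.cos(yaw),np.sin(yaw),0])
for zz in np.arange(-.028,.024,.004):
    w=(abs(j)<.005)&(abs(k)<.03)&(abs(q[:,2]-zz)<.002)
    if w.any(): print(round(zz,3),w.sum(),np.round(np.sort(k[w])*1000))
E
python3 tilt.py f4
```

```text
15.45 [ 0.5407 -0.0573  0.1519] 0.1780068885494098 [ 0.3651 -0.562  -0.6163]
-0.02 1 [-4.]
-0.016 5 [-5. -4. -4. -4. -3.]
-0.012 4 [-7. -6. -6. -6.]
-0.008 9 [-8. -8. -5. -5. -5. -4. -4. -3. -2.]
-0.004 2 [-5. -1.]
0.0 5 [-8. -7. -7. -6. -4.]
0.004 3 [-9. -7. -7.]
0.008 5 [-12. -11. -10.  -9.  -7.]
0.012 5 [-13. -12. -11. -10.  -7.]
0.016 4 [-12. -12. -12. -12.]
0.02 11 [-16. -14. -14. -14. -13. -13. -13. -13. -11. -10.  -7.]
```

View pics/f4.png

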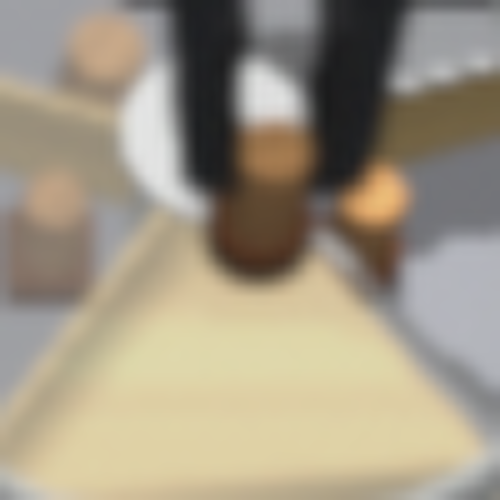

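```bash
python3 - <<'E'
from h import *
from arc import *
np.set_printoptions(precision=4,suppress=True)
T=np.array([.5407,-.0573,.1519]); p=snapshot('side'); x=proj(p,T); a,b=int(x[0])-25,int(x[1])-20
W=np.array(p['world_from_camera']); o=W[:3,3]
lift=np.array([.0014,0,.0514])
for px in((27.5,15),(27.5,14)):
    dd=W[:3,:3]@ray(p,(px[0]+a,px[1]+b))
    q=c+.042*n+lift; X=o+dd*((q-o)@n)/(dd@n); print('topcentre rel tool',X-T, 'base rel tool',X-.042*n-T)
    # predict head-bottom-front pixel check
    B=X-.042*n; f=B-.013*u; print('front bottom px',np.array(proj(p,f))*10-np.array([a,b])*10, 'sides',[np.array(proj(p,B+s*.013*w))*10-np.array([a,b])*10 for s in(1,-1)])
for t in (0,10,15,20,25):
    nt=n*0+np.array([-np.sin(np.radians(t))*np.cos(ps),-np.sin(np.radians(t))*np.sin(ps),np.cos(np.radians(t))]); ut=np.cross(w,nt)
    B=X-.042*nt; print(t,np.array(proj(p,B-.013*ut))*10-np.array([a,b])*10,np.array(proj(p,B-.013*ut+.012*nt))*10-np.array([a,b])*10)
E
```

```text
topcentre rel tool [-0.008  -0.0007  0.0226] base rel tool [ 0.0095 -0.0035 -0.0155]
front bottom px [256.7977 283.8816] sides [array([197.9531, 233.5917]), array([309.0963, 233.3067])]
topcentre rel tool [-0.0058 -0.0012  0.0237] base rel tool [ 0.0117 -0.0041 -0.0144]
front bottom px [256.831  274.0936] sides [array([198.0594, 223.9289]), array([309.0579, 223.6562])]
0 [265.7719 321.8287] [270.0964 281.1145]
10 [261.8498 306.1209] [266.9759 272.0476]
15 [260.0508 296.4946] [265.515  266.0624]
20 [258.3746 285.7908] [264.1335 259.1761]
25 [256.831  274.0936] [262.8402 251.4453]
```

```bash
python3 - <<'E'
from clr import *
for yawd in (100,105,110,115,120,125):
    best=None
    for r in np.arange(60,88,1):
        for t in np.arange(-30,31,1):
            P=r*m+t*tt; o=clear(P[0],P[1],np.radians(yawd),0,fw=20,ft=13.5,rel=3.5,Hg=25)
            sc=min(min(v for kk,v in o.items() if kk not in('hmin','body')),o['body'])
            if best is None or sc>best[0]: best=(sc,r,t,P,o)
    print(yawd,round(best[0],1),best[1],best[2],np.round(best[3],1),{k:round(float(v),1) for k,v in best[4].items()})
E
```

```text
100 1.6 73 -16 [-37.8 -64.5] {'edge': 4.3, 'rout': 2.5, 'rin': 17.5, 'div': 1.9, 'wall': 4.2, 'stem': 1.6, 'shd': 8.9, 'hmin': 19.0, 'body': 14.7}
105 2.7 73 -15 [-36.8 -64.8] {'edge': 4.8, 'rout': 3.0, 'rin': 18.2, 'div': 2.8, 'wall': 4.8, 'stem': 2.7, 'shd': 8.4, 'hmin': 18.1, 'body': 13.1}
110 3.5 73 -14 [-35.9 -65.1] {'edge': 5.4, 'rout': 3.6, 'rin': 19.2, 'div': 3.8, 'wall': 5.6, 'stem': 3.5, 'shd': 8.0, 'hmin': 17.3, 'body': 11.7}
115 4.3 73 -13 [-34.9 -65.4] {'edge': 6.3, 'rout': 4.3, 'rin': 20.6, 'div': 5.0, 'wall': 6.4, 'stem': 4.6, 'shd': 7.6, 'hmin': 16.6, 'body': 10.5}
120 5.1 73 -13 [-34.9 -65.4] {'edge': 6.8, 'rout': 5.1, 'rin': 22.3, 'div': 5.7, 'wall': 7.4, 'stem': 6.0, 'shd': 7.6, 'hmin': 16.0, 'body': 7.7}
125 6.1 73 -12 [-34.  -65.7] {'edge': 8.1, 'rout': 6.1, 'rin': 23.8, 'div': 6.7, 'wall': 8.5, 'stem': 6.8, 'shd': 7.2, 'hmin': 15.4, 'body': 6.6}
```

Request:
carry_out:
  linear:
    - [0.004,-0.02,0]
    - [0.008,-0.04,0]
    - [0.012,-0.058,0]
    - [0.0135,-0.068,-0.01]
    - [0.0135,-0.068,-0.016]
    - [0.0135,-0.068,-0.016]
    - [0.0135,-0.068,-0.016]
  roll: [0.1,0.2,0.3,0.38,0.38,0.38,0.38]
  grip_force: 5

```text
clock: 16.13
tool_pos: [0.5519, -0.1242, 0.1335]
eef_rot: [0.994, 0.107, -0.003, 0.001]
contact_force: [-0.8, 0.2, 0.5]
opening: 0.173
```

```bash
python3 - <<'E'
from h import *
from arc import *
np.set_printoptions(precision=4,suppress=True)
st=status.get_state(); T=st['tool_pos'];print(st['clock'],T,st['eef_rot'],st['opening'])
for nm in('side','top'):
    p=snapshot(nm); x=proj(p,T); a,b=int(x[0])-40,int(x[1])-40; 
    im=cv2.cvtColor(p['img'],cv2.COLOR_RGB2BGR)[b:b+90,a:a+80]; im=cv2.resize(im,None,fx=6,fy=6,interpolation=cv2.INTER_CUBIC)
    B=T+np.array([.0108,0,-.015]); k2=np.radians(12.7)
    nn=np.array([-np.sin(.42)*np.cos(k2),-np.sin(.42)*np.sin(k2),np.cos(.42)])
    for X,col in((B,(0,0,255)),(B+.042*nn,(0,255,0)),(B-.013*np.cross(np.array([-np.sin(k2),np.cos(k2),0]),nn),(255,0,0))):
        v=proj(p,X); cv2.circle(im,(int((v[0]-a)*6),int((v[1]-b)*6)),4,col,-1)
    cv2.imwrite('pics/h1%s.png'%nm,im)
E
```

```text
16.1333 [ 0.5519 -0.1242  0.1335] [ 0.9943  0.1067 -0.0027  0.0007] 0.17260017726407462
```

View pics/h1side.png

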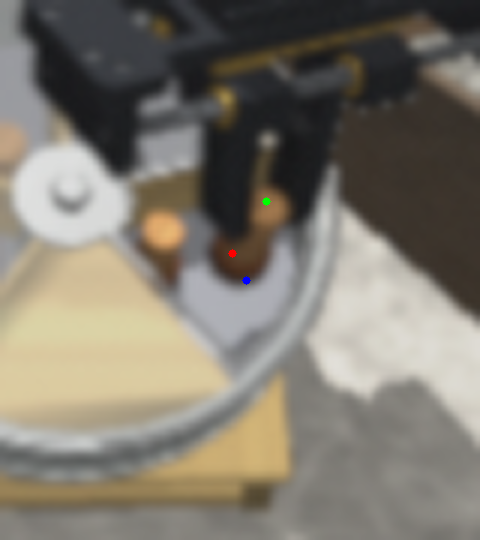

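View pics/h1top.png

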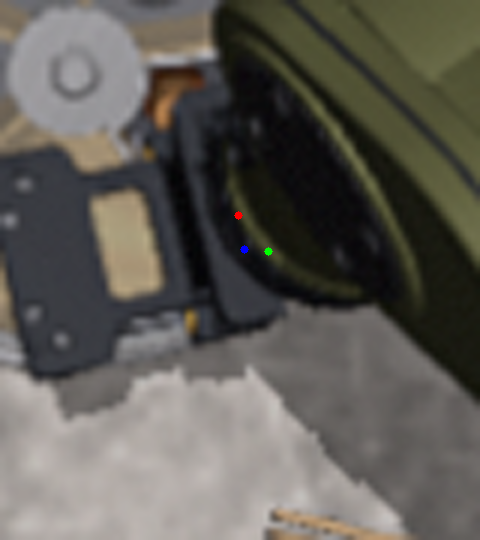

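Request:
carry_out:
  linear:
    - [0.005,-0.001,-0.01]
    - [0.01,-0.002,-0.02]
    - [0.015,-0.003,-0.03]
    - [0.02,-0.004,-0.04]
    - [0.025,-0.005,-0.047]
    - [0.027,-0.005,-0.052]
    - [0.027,-0.005,-0.052]
  roll: [0,0,0,0,0,0,0]

```text
clock: 16.82
tool_pos: [0.5796, -0.1289, 0.0809]
eef_rot: [0.994, 0.107, -0.003, 0.001]
contact_force: [-0.5, 0.2, -0.1]
opening: 0.175
```

```bash
cat > v.py <<'E'
from h import *
from arc import *
import sys
np.set_printoptions(precision=4,suppress=True)
st=status.get_state(); T=st['tool_pos'];print(st['clock'],T,st['eef_rot'],st['opening'],st['contact_force'])
p=snapshot('side'); x=proj(p,T); a,b=int(x[0])-40,int(x[1])-45; save(p,sys.argv[1]+'.png',(a,b,a+80,b+90),6)
E
python3 v.py h2
```

```text
16.8167 [ 0.5796 -0.1289  0.0809] [ 0.9942  0.1073 -0.0026  0.0007] 0.17460124394735246 [-0.4595  0.173  -0.0832]
```

View pics/h2.png

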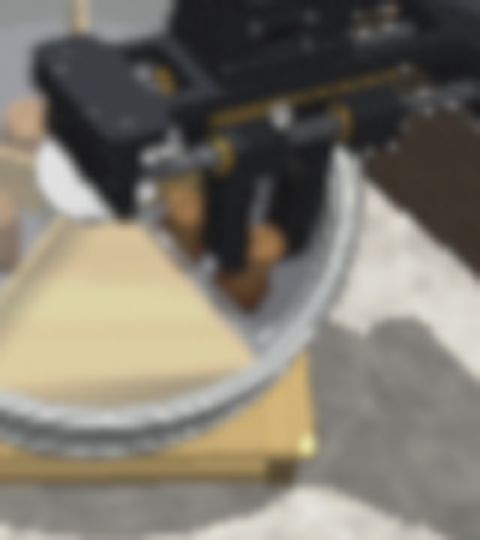

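Request:
carry_out:
  linear:
    - [0.002,0,-0.003]
    - [0.003,-0.001,-0.006]
    - [0.003,-0.001,-0.006]
  roll: [0,0,0]

```text
clock: 17.12
tool_pos: [0.5828, -0.1293, 0.0755]
eef_rot: [0.994, 0.108, -0.002, 0.0]
contact_force: [0.5, 0.8, -1.0]
opening: 0.174
```

Request:
carry_out:
  linear:
    - [0.0005,0,-0.0015]
    - [0.001,0,-0.003]
    - [0.001,0,-0.003]
  roll: [0,0,0]

```text
clock: 17.37
tool_pos: [0.584, -0.1293, 0.0735]
eef_rot: [0.994, 0.108, -0.002, 0.001]
contact_force: [-2.3, 0.4, 6.7]
opening: 0.175
```

Request:
carry_out:
  linear:
    - [0,0,-0.001]
    - [-0.001,0,-0.0025]
    - [-0.001,0,-0.0025]
    - [-0.001,0,-0.0025]
  roll: [0,0,0,0]
  grip_force: 3

```text
clock: 17.7
tool_pos: [0.5841, -0.1295, 0.0731]
eef_rot: [0.994, 0.108, -0.001, 0.002]
contact_force: [-1.4, 1.1, 12.2]
opening: 0.181
```

```bash
python3 v.py h3
```

```text
17.7 [ 0.5841 -0.1295  0.0731] [ 0.9942  0.1079 -0.0005  0.0019] 0.1812175419168587 [-1.3835  1.1098 12.2104]
```

View pics/h3.png

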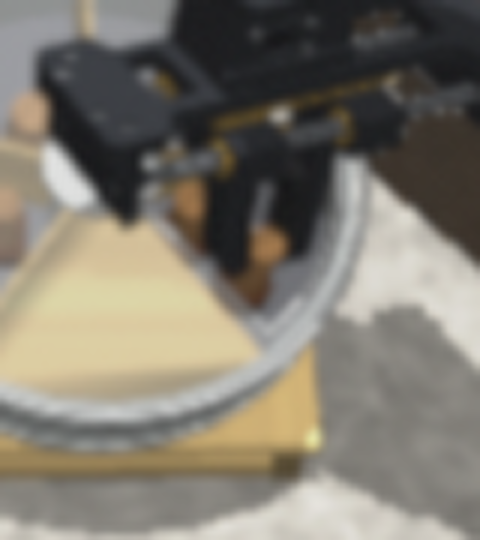

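Request:
carry_out:
  linear:
    - [0,0,0.0005]
    - [0,0,0.001]
    - [0,0,0.001]
  roll: [0,0,0]

```text
clock: 18.0
tool_pos: [0.5843, -0.1295, 0.0743]
eef_rot: [0.994, 0.108, -0.0, 0.002]
contact_force: [1.3, 0.9, -0.1]
opening: 0.178
```

Request:
carry_out:
  linear:
    - [0,0,0]
    - [0,0,0]
    - [0,0,0]
  roll: [0,0,0]
  gripper: 0.2

```text
clock: 18.25
tool_pos: [0.5842, -0.1295, 0.0741]
eef_rot: [0.994, 0.108, -0.0, 0.002]
contact_force: [-0.0, 0.9, 0.6]
opening: 0.199
```

```bash
python3 v.py h4
```

```text
18.25 [ 0.5842 -0.1295  0.0741] [ 0.9942  0.1079 -0.0004  0.0018] 0.1985421313781361 [-0.0186  0.9456  0.6255]
```

View pics/h4.png

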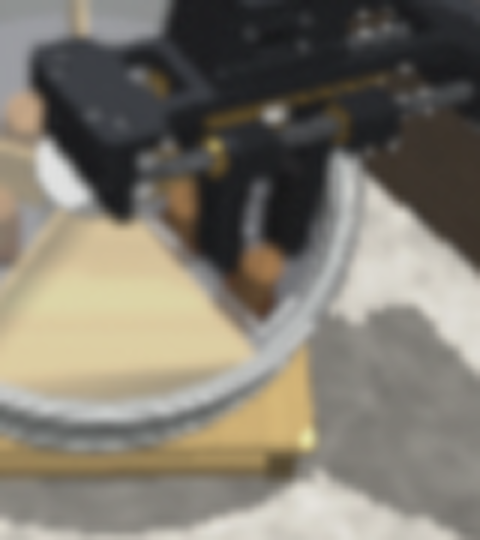

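Request:
carry_out:
  linear:
    - [0,0,0]
    - [0,0,0]
    - [0,0,0]
    - [0,0,0]
  roll: [0,0,0,0]
  gripper: 0.23

```text
clock: 18.63
tool_pos: [0.5842, -0.1295, 0.074]
eef_rot: [0.994, 0.108, -0.0, 0.002]
contact_force: [-0.3, 0.5, 0.1]
opening: 0.231
```

```bash
python3 v.py h5
```

```text
18.6333 [ 0.5842 -0.1295  0.074 ] [ 0.9942  0.1079 -0.0004  0.0018] 0.2307631581216375 [-0.3334  0.4636  0.1255]
```

View pics/h5.png

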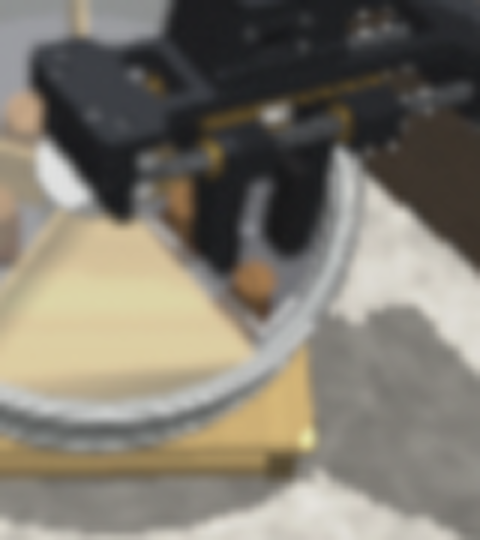

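```bash
python3 - <<'E'
from h import *
from arc import *
st=status.get_state(); T=st['tool_pos']; p=snapshot('side'); x=proj(p,T); a,b=int(x[0])-40,int(x[1])-45
for X,Y in((-35.5,-65),(-33,-65),(-40,-65),(-45,-65),(-42,-60)):
    B=c+X/1e3*u+Y/1e3*w-.049*n
    print(X,Y,[np.round((np.array(proj(p,q))-[a,b])*6) for q in(B,B+.042*n,B-.013*u)])
q=c-.049*n+42e-3*(-np.cos(np.radians(72))*u-np.sin(np.radians(72))*w)
print('stock',[np.round((np.array(proj(p,z))-[a,b])*6) for z in(q,q+.042*n)])
C,xs,ys=cloud(p); E=C-c
m=(xs>=a+38)&(xs<a+50)&(ys>=b+38)&(ys<b+56)
for yy in range(b+38,b+56,1):
    k=m&(ys==yy); print((yy-b)*6,[(int((x-a)*6),round(float(h*1000))) for x,h in zip(xs[k][::2],(E[k]@n)[::2]+.049)], )
save(p,'h6.png',(a+25,b+25,a+65,b+65),14)
E
```

```text
-35.5 -65 [array([230., 288.]), array([247., 246.]), array([233., 315.])]
-33 -65 [array([230., 282.]), array([246., 240.]), array([232., 310.])]
-40 -65 [array([231., 297.]), array([248., 255.]), array([234., 325.])]
-45 -65 [array([232., 308.]), array([249., 266.]), array([234., 335.])]
-42 -60 [array([220., 301.]), array([236., 260.]), array([222., 329.])]
stock [array([169., 241.]), array([183., 197.])]
228 [(228, 58), (240, -2), (252, -1), (264, 35), (276, 45), (288, 48)]
234 [(228, 55), (240, 1), (252, -2), (264, 34), (276, 42), (288, 43)]
240 [(228, 54), (240, 4), (252, 1), (264, 31), (276, 40), (288, 43)]
246 [(228, 50), (240, -1), (252, -1), (264, 1), (276, 37), (288, 38)]
252 [(228, 47), (240, 1), (252, -1), (264, -2), (276, 36), (288, 34)]
258 [(228, 43), (240, 1), (252, -1), (264, -1), (276, 32), (288, 0)]
264 [(228, 42), (240, 42), (252, 44), (264, -3), (276, 1), (288, 2)]
270 [(228, 34), (240, 43), (252, 43), (264, 42), (276, 2), (288, 2)]
276 [(228, 0), (240, 43), (252, 41), (264, 42), (276, 0), (288, 0)]
282 [(228, 35), (240, 44), (252, 43), (264, 43), (276, 2), (288, 1)]
288 [(228, 32), (240, 43), (252, 41), (264, 43), (276, 0), (288, 0)]
294 [(228, 30), (240, 41), (252, 40), (264, 39), (276, -2), (288, 1)]
300 [(228, 50), (240, 36), (252, 35), (264, 23), (276, 2), (288, 52)]
306 [(228, 49), (240, 30), (252, 33), (264, 11), (276, 0), (288, 49)]
312 [(228, 49), (240, 52), (252, 24), (264, 9), (282, 49), (294, 49)]
318 [(228, 48), (240, 48), (252, 17), (264, 13), (276, 50), (288, 51)]
324 [(228, 49), (240, 49), (252, 49), (264, 50), (276, 48), (288, 48)]
330 [(228, 47), (240, 49), (252, 49), (264, 49), (276, 47), (288, 48)]
```

View pics/h6.png

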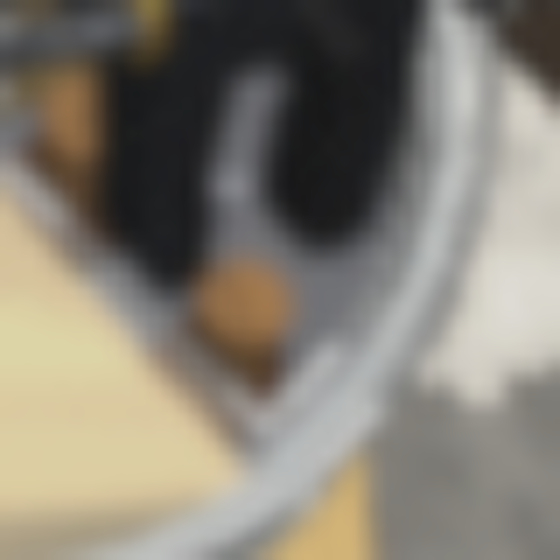

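Request:
carry_out:
  linear:
    - [-0.002,0,0.005]
    - [-0.0045,0.001,0.01]
    - [-0.009,0.0015,0.02]
    - [-0.014,0.002,0.03]
    - [-0.018,0.003,0.04]
    - [-0.023,0.004,0.055]
    - [-0.023,0.004,0.08]
    - [-0.023,0.004,0.11]
  roll: [0,0,0,0,0,0,0,0]

```text
clock: 19.4
tool_pos: [0.5594, -0.1255, 0.1848]
eef_rot: [0.994, 0.108, -0.002, 0.002]
contact_force: [1.2, -0.5, -0.1]
opening: 0.231
```

Request:
carry_out:
  linear:
    - [0,0.03,0.02]
    - [0,0.065,0.03]
    - [0.01,0.1,0.04]
    - [0.025,0.13,0.05]
    - [0.05,0.14,0.05]
    - [0.08,0.14,0.05]
    - [0.08,0.14,0.05]
  roll: [-0.1,-0.2,-0.3,-0.38,-0.38,-0.38,-0.38]
  gripper: 0.5

```text
clock: 19.98
tool_pos: [0.6436, 0.016, 0.2362]
eef_rot: [0.997, -0.081, 0.001, 0.0]
contact_force: [0.9, -1.6, -0.6]
opening: 0.502
```

```bash
python3 ang.py k1
```

```text
19.9833 [0.6436 0.016  0.2362] [ 0.9252 -1.6461 -0.5535] 0.5015430111746562
tool angle 54.19035929240526
side cover_knob 0.56 ang 68.77652367962426 r 0.08346741118148188
side knob cloud 53 74.66579255720288 0.08085864791982378
top cover_knob 0.7 ang 75.1091908126319 r 0.08822325051105194
top knob cloud 57 72.42618537724157 0.08435242344237089
```

View pics/k1side.png

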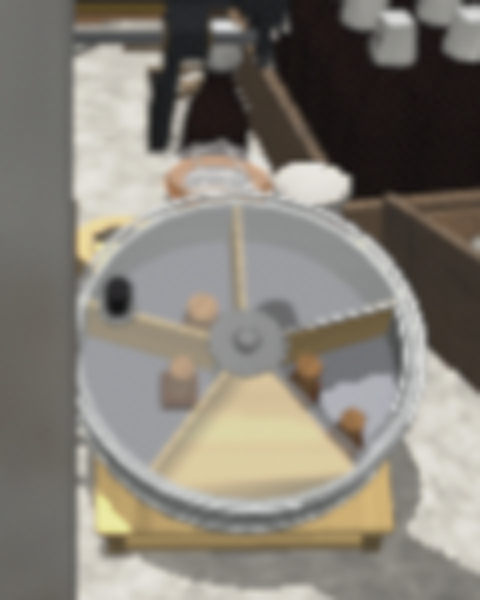

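View pics/k1top.png

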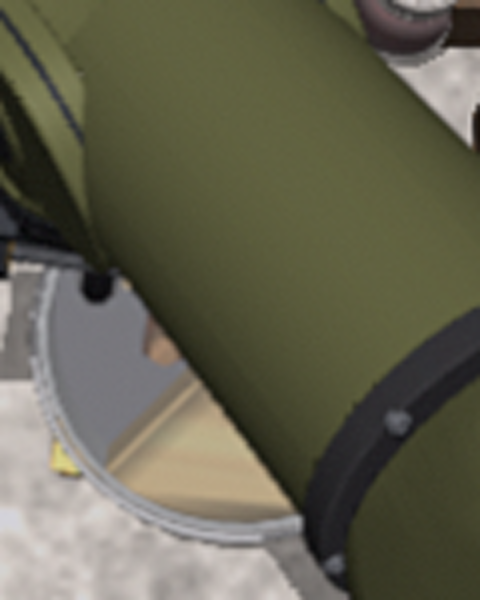

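```bash
cat > chk.py <<'E'
from h import *
from arc import *
np.set_printoptions(precision=1,suppress=True)
for nm in ('side','top'):
    p=snapshot(nm); C,xs,ys=cloud(p); E=C-c; H=(E@n+.049)*1000; X=E@u*1000; Y=E@w*1000; R=np.hypot(X,Y)
    rgb=p['img'][ys,xs].astype(int); br=(rgb[:,0]-rgb[:,2]>45)
    m=(H>34)&(H<47)&(Y<-30)&(R<98)&br
    for lab,k in(('stock',m&(R<56)),('spare',m&(R>60))):
        if k.sum()>3:
            A=np.c_[X[k],Y[k],np.ones(k.sum())]; s=np.linalg.lstsq(A,H[k],rcond=None)[0]
            print(nm,lab,k.sum(),'top centre',X[k].mean(),Y[k].mean(),'H',np.percentile(H[k],[5,50,95]),'slope deg',np.degrees(np.arctan(s[:2])))
    a,b=[int(v) for v in proj(p,c-.06*w)]; save(p,'chk_'+nm+'.png',(a-40,b-40,a+40,b+40),7)
E
python3 chk.py
```

```text
side stock 33 top centre -14.925430259568667 -40.103616617991314 H [37.8 41.5 44.3] slope deg [ 5.1 -2.8]
side spare 36 top centre -57.09363320738698 -57.49927865187102 H [40.5 43.  46.9] slope deg [-2.4  6.9]
```

View pics/chk_side.png

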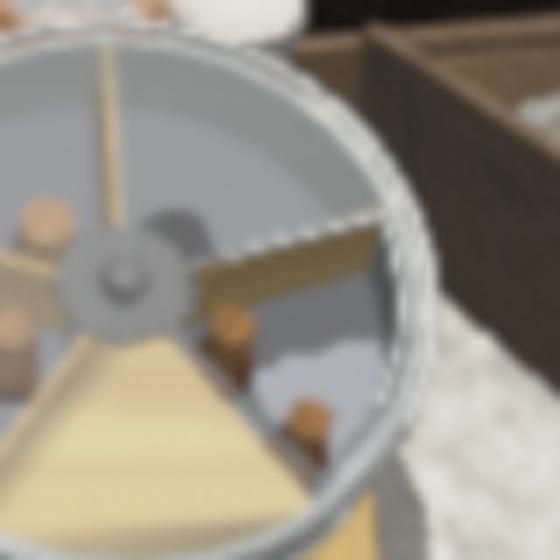

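Request:
carry_out:
  linear:
    - [-0.035,-0.01,0]
    - [-0.07,-0.02,0]
    - [-0.105,-0.03,0]
    - [-0.14,-0.045,0]
    - [-0.175,-0.06,0]
    - [-0.205,-0.08,0]
    - [-0.22,-0.08,-0.02]
    - [-0.22,-0.08,-0.02]
  roll: [0,0,0,0,0,0,0,0]

```text
clock: 21.15
tool_pos: [0.4131, -0.0681, 0.2135]
eef_rot: [0.997, -0.083, -0.006, 0.003]
contact_force: [-1.3, -0.4, 0.0]
opening: 0.499
```

```bash
python3 chk.py
```

```text
side spare 42 top centre -56.424881086991455 -60.81720402815003 H [39.5 42.3 46.6] slope deg [0.  9.7]
top stock 47 top centre -12.045505841488438 -37.51659198585051 H [36.3 40.4 43.5] slope deg [-5.7 -2.8]
top spare 64 top centre -54.393148677491865 -57.4469586938649 H [37.4 42.1 46.7] slope deg [-8.9  3. ]
```

View pics/chk_top.png

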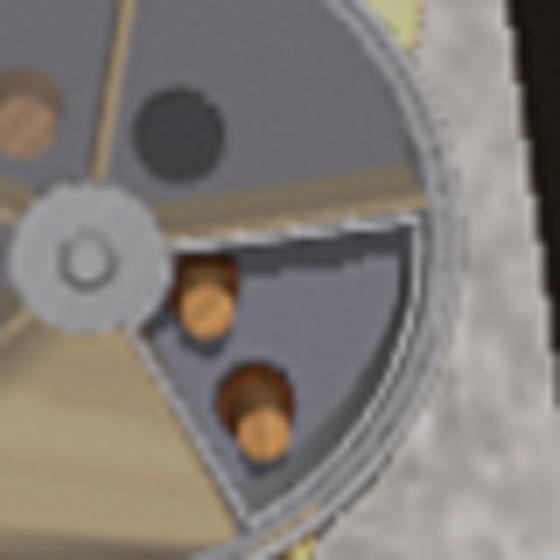

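View pics/chk_side.png

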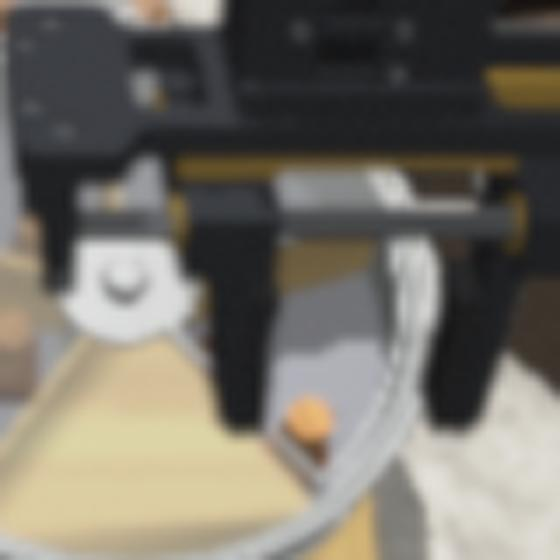

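Request:
carry_out:
  linear:
    - [0.03,0.01,0.02]
    - [0.065,0.02,0.035]
    - [0.1,0.03,0.04]
    - [0.135,0.042,0.04]
    - [0.17,0.054,0.04]
    - [0.205,0.066,0.04]
    - [0.23,0.077,0.03]
    - [0.23,0.077,0.01]
  roll: [0,0,0,0,0,0,0,0]

```text
clock: 21.92
tool_pos: [0.6573, 0.0178, 0.228]
eef_rot: [0.997, -0.08, 0.003, -0.003]
contact_force: [0.0, 1.0, 1.0]
opening: 0.501
```

Request:
carry_out:
  linear:
    - [0,0,-0.02]
    - [0,0,-0.04]
    - [0,0,-0.05]
    - [0,0,-0.05]
  roll: [0,0,0,0]

```text
clock: 22.25
tool_pos: [0.6569, 0.0185, 0.1759]
eef_rot: [0.997, -0.08, 0.002, -0.003]
contact_force: [-1.1, 0.3, -1.0]
opening: 0.5
```

```bash
python3 g.py m1 | head -14
```

```text
22.25 [0.6569 0.0185 0.1759] [ 0.9968 -0.0798  0.0017 -0.003 ] [-1.1225  0.2758 -1.0452] 0.5001925412392476
side TCP in crop 251.9073710945632 338.90216204533095
-0.045 72 k [-17.   8.  18.] j [-10.   5.  44.  59.]
-0.037 157 k [-21.  20.  30.] j [-7.  8. 42. 60.]
-0.029 41 k [-25. -16.  30.] j [ 1. 10. 20. 57.]
-0.021 11 k [-20. -11.  -8.] j [ 7. 11. 17. 22.]
0.011 5 k [-11. -10.  -8.] j [26. 29. 31. 34.]
0.019 19 k [-13. -10.   7.] j [24. 26. 33. 38.]
0.027 19 k [-15. -11.  -9.] j [26. 30. 35. 38.]
0.035 18 k [-13. -10.  -7.] j [26. 28. 35. 40.]
0.043 20 k [-14. -11.  -2.] j [26. 30. 36. 40.]
0.051 20 k [-14. -11.  -8.] j [25. 30. 37. 39.]
0.059 19 k [-15.  -8.   4.] j [25. 27. 33. 39.]
top TCP in crop 251.5529253084572 341.32931748763394
```

View pics/m1side.png

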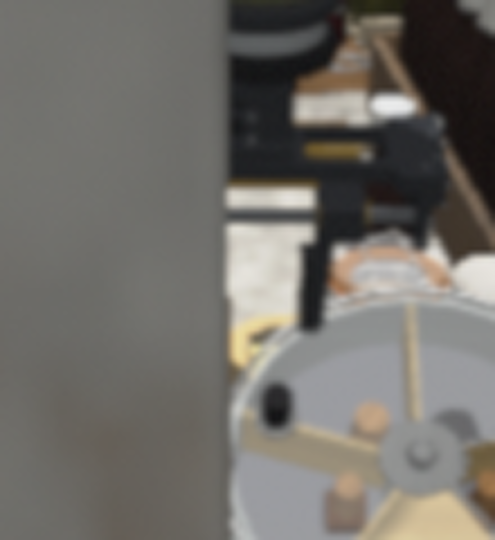

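Request:
carry_out:
  linear:
    - [-0.007,-0.005,0]
    - [-0.0135,-0.009,0]
    - [-0.0135,-0.009,0]
    - [-0.0135,-0.009,0]
  roll: [0,0,0,0]

```text
clock: 22.68
tool_pos: [0.6446, 0.0085, 0.1797]
eef_rot: [0.997, -0.081, 0.004, -0.003]
contact_force: [-0.3, 0.4, -0.3]
opening: 0.5
```

```bash
python3 g.py m2 | head -8
```

```text
22.6833 [0.6446 0.0085 0.1797] [ 0.9967 -0.0807  0.0045 -0.0032] [-0.2932  0.3775 -0.2706] 0.5002287120639377
side TCP in crop 251.6932883121343 339.174213968922
-0.045 73 k [-10.  26.  30.] j [-22.  -4.  42.  58.]
-0.037 27 k [-13.  -4.  30.] j [-7.  1. 23. 58.]
-0.029 32 k [-12.  -5.   4.] j [-5. -2.  5. 10.]
0.011 4 k [-12. -11.  -9.] j [26. 28. 32. 35.]
0.019 21 k [-14. -11.  -9.] j [-22.  26.  33.  38.]
0.027 21 k [-15. -11.  -9.] j [-22.  26.  35.  40.]
```

View pics/m2side.png

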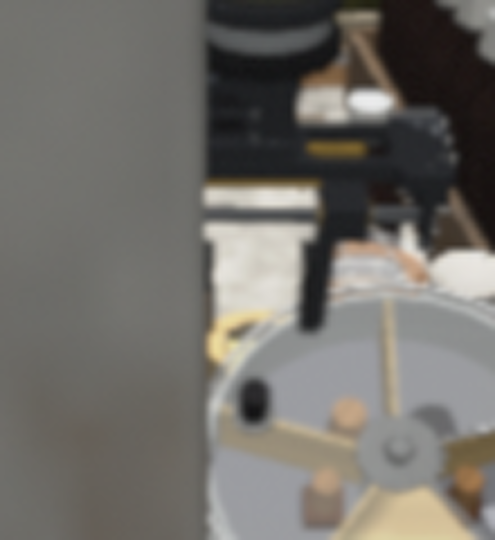

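Knob sits centred in the jaws (j −5…10). Descend and grip.

Request:
carry_out:
  linear:
    - [-0.001,0,-0.02]
    - [-0.001,-0.001,-0.035]
    - [-0.001,-0.001,-0.045]
    - [-0.001,-0.001,-0.051]
    - [-0.001,-0.001,-0.051]
  roll: [0,0,0,0,0]

```text
clock: 23.2
tool_pos: [0.6433, 0.0082, 0.1271]
eef_rot: [0.997, -0.08, 0.003, -0.003]
contact_force: [-0.1, 0.7, -0.3]
opening: 0.499
```

Request:
carry_out:
  linear:
    - [0,0,0]
    - [0,0,0]
    - [0,0,0]
    - [0,0,0]
    - [0,0,0]
    - [0,0,0]
  roll: [0,0,0,0,0,0]
  gripper: 0
  grip_force: 15

```text
clock: 23.7
tool_pos: [0.644, 0.0091, 0.1278]
eef_rot: [0.997, -0.08, 0.004, -0.004]
contact_force: [-0.2, 1.7, 1.4]
opening: 0.193
```

```bash
python3 g.py m3 | head -5; python3 arc.py 72 0 16
```

```text
23.7 [0.644  0.0091 0.1278] [ 0.9968 -0.0801  0.0042 -0.0041] [-0.1763  1.6569  1.4238] 0.1930344342131925
side TCP in crop 249.50228165976267 341.4478969227494
-0.021 40 k [-30. -27. -23.] j [-21.  -4.  31.  53.]
-0.013 217 k [-29. -18.  -5.] j [-21.   1.  41.  59.]
-0.005 195 k [-18.  -3.  11.] j [-21.  -3.  41.  60.]
[[0.005, -0.003, 0.003], [0.01, -0.007, 0.005], [0.015, -0.011, 0.008], [0.019, -0.015, 0.01], [0.023, -0.02, 0.012], [0.027, -0.025, 0.014], [0.03, -0.031, 0.016], [0.033, -0.036, 0.018], [0.035, -0.042, 0.019], [0.037, -0.048, 0.021], [0.038, -0.055, 0.022], [0.04, -0.061, 0.023], [0.04, -0.068, 0.024], [0.04, -0.074, 0.024], [0.04, -0.081, 0.024], [0.039, -0.087, 0.025]]
```

View pics/m3side.png

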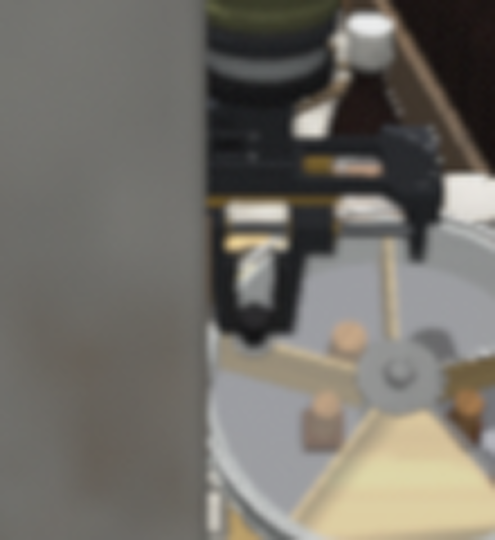

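Request:
carry_out:
  linear:
    - [0.005,-0.003,0.003]
    - [0.01,-0.007,0.005]
    - [0.015,-0.011,0.008]
    - [0.019,-0.015,0.01]
    - [0.023,-0.02,0.012]
    - [0.027,-0.025,0.014]
    - [0.03,-0.031,0.016]
    - [0.033,-0.036,0.018]
  roll: [0,0,0,0,0,0,0,0]

```text
clock: 24.47
tool_pos: [0.6803, -0.0252, 0.1472]
eef_rot: [0.997, -0.08, 0.007, -0.006]
contact_force: [5.0, 5.0, -2.4]
opening: 0.195
```

Request:
carry_out:
  linear:
    - [0.001,-0.006,0.001]
    - [0.002,-0.013,0.002]
    - [0.003,-0.02,0.004]
    - [0.004,-0.027,0.005]
    - [0.005,-0.034,0.005]
    - [0.005,-0.041,0.006]
    - [0.0045,-0.047,0.006]
    - [0.0035,-0.053,0.006]
  roll: [0,0,0,0,0,0,0,0]

```text
clock: 25.13
tool_pos: [0.6876, -0.0787, 0.1554]
eef_rot: [0.997, -0.081, 0.011, -0.007]
contact_force: [6.1, 3.1, 0.4]
opening: 0.189
```

Request:
carry_out:
  linear:
    - [0,0,0]
    - [0,0,0]
  roll: [0,0]

```text
clock: 25.3
tool_pos: [0.6875, -0.0809, 0.1554]
eef_rot: [0.997, -0.082, 0.011, -0.006]
contact_force: [-0.3, 0.8, 0.5]
opening: 0.195
```

```bash
python3 ang.py s1
```

```text
25.3 [ 0.6875 -0.0809  0.1554] [-0.308   0.7717  0.4872] 0.19499607556665832
tool angle -0.7939307122575042
side cover_knob 0.72 ang -0.9665991326921792 r 0.0814079940032173
side knob cloud 92 -1.169969959485937 0.08045136904575564
top cover_knob 0.92 ang 3.3617029723150025 r 0.07981333807978393
top knob cloud 24 -1.7629692750189616 0.07868200839426963
```

View pics/s1side.png

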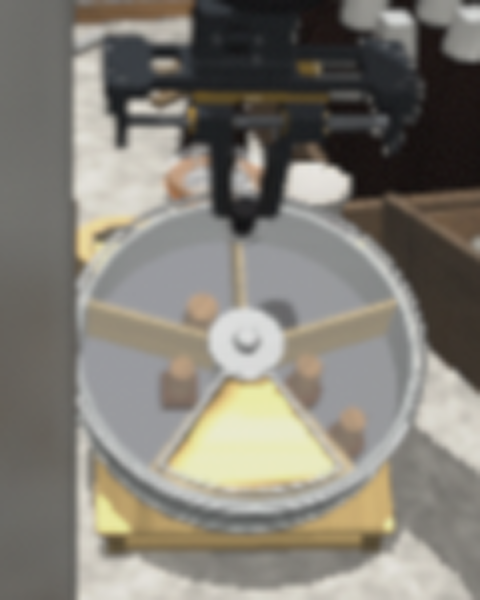

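Request:
carry_out:
  linear:
    - [0,0.001,0]
    - [-0.001,0.002,0]
    - [-0.001,0.002,0]
    - [-0.001,0.002,0]
  roll: [0,0,0,0]

```text
clock: 26.03
tool_pos: [0.6879, -0.0778, 0.1556]
eef_rot: [0.997, -0.081, 0.013, -0.007]
contact_force: [5.0, -1.5, -2.2]
opening: 0.194
```

Request:
carry_out:
  linear:
    - [0,0,0]
    - [0,0,0]
    - [0,0,0]
    - [0,0,0]
    - [0,0,0.02]
    - [0,0,0.05]
    - [0,0,0.09]
    - [0,0,0.12]
  roll: [0,0,0,0,0,0,0,0]
  gripper: 0.5

```text
clock: 26.7
tool_pos: [0.6879, -0.0772, 0.278]
eef_rot: [0.997, -0.081, 0.013, -0.007]
contact_force: [1.6, 0.7, -0.1]
opening: 0.502
```

Request:
carry_out:
  linear:
    - [-0.02,-0.03,0.03]
    - [-0.045,-0.06,0.04]
    - [-0.07,-0.09,0.05]
    - [-0.095,-0.12,0.05]
    - [-0.12,-0.15,0.05]
    - [-0.145,-0.18,0.05]
    - [-0.17,-0.21,0.05]
    - [-0.195,-0.24,0.05]
  roll: [0,0,0,0,0,0,0,0]

```text
clock: 27.37
tool_pos: [0.4911, -0.318, 0.3282]
eef_rot: [0.997, -0.08, 0.013, -0.007]
contact_force: [0.3, -0.7, 0.1]
opening: 0.499
```

```bash
python3 ang.py t1; python3 chk.py
```

```text
27.3667 [ 0.4911 -0.318   0.3282] [ 0.3367 -0.6975  0.1023] 0.4988514645853636
tool angle -86.91211230196325
side cover_knob 0.61 ang 0.8852359255431369 r 0.08444734683170249
side knob cloud 53 1.3974793297759855 0.0802726767627835
top cover_knob 0.65 ang 1.6979590861529381 r 0.07943820226792475
top knob cloud 72 2.66720731613401 0.08454312085588324
side spare 50 top centre -72.00733595016058 -39.514562655437636 H [41.8 44.2 46.5] slope deg [ 0.  -1.6]
top spare 31 top centre -79.25554302436238 -37.0031232093134 H [41.4 43.8 45.7] slope deg [ 1.7 -1.6]
```

View pics/t1side.png

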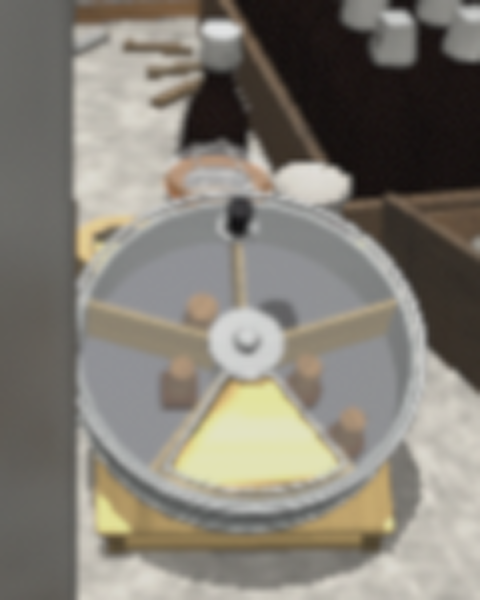

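View pics/t1top.png

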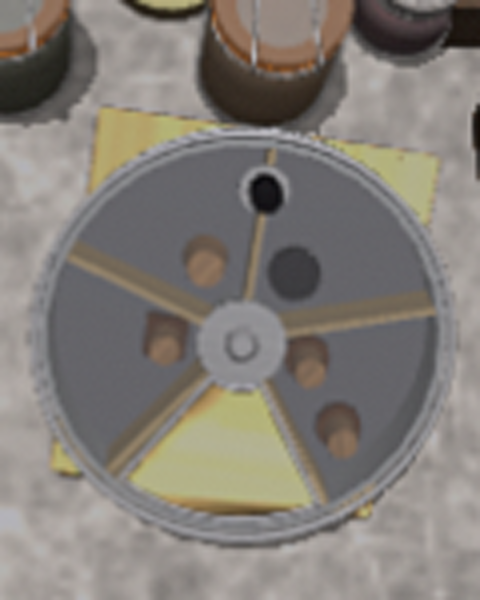

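```bash
python3 - <<'E'
from h import *
from arc import *
np.set_printoptions(precision=0,suppress=True,linewidth=200)
for nm in('top','side'):
    p=snapshot(nm)
    old=cv2.resize(cv2.imread('pics/%s0.png'%nm),(512,384),interpolation=cv2.INTER_AREA)
    new=cv2.cvtColor(p['img'],cv2.COLOR_RGB2BGR)
    th=np.arange(180-42,180+42.1,1.)
    for lab,im in(('old',old),('new',new)):
        acc=np.zeros(len(th))
        for r in np.arange(.07,.092,.002):
            pts=np.array([proj(p,c+r*(np.cos(np.radians(t))*u+np.sin(np.radians(t))*w)) for t in th],np.float32)
            acc+=cv2.remap(im[:,:,2].astype(np.float32),pts[:,:1],pts[:,1:],cv2.INTER_LINEAR).ravel()
        acc/=11; print(nm,lab); print(acc)
E
```

```text
top old
[102. 103. 108. 120. 133. 139. 137. 134. 133. 136. 148. 166. 178. 181. 180. 180. 179. 179. 179. 179. 179. 179. 179. 179. 179. 179. 179. 179. 179. 179. 179. 179. 179. 179. 179. 179. 179. 179. 179.
 179. 179. 179. 178. 178. 178. 178. 178. 178. 178. 178. 178. 178. 178. 178. 179. 179. 179. 180. 180. 179. 179. 179. 179. 179. 179. 179. 179. 179. 180. 180. 179. 173. 162. 152. 145. 145. 149. 150.
 144. 129. 115. 106. 102. 101. 100.]
top new
[102. 102. 107. 120. 135. 140. 132. 122. 125. 133. 140. 151. 168. 178. 181. 180. 180. 180. 179. 179. 179. 179. 180. 179. 179. 179. 179. 179. 179. 179. 179. 179. 179. 179. 179. 179. 179. 179. 179.
 179. 179. 179. 178. 178. 178. 178. 178. 178. 178. 178. 178. 178. 179. 179. 179. 179. 180. 180. 179. 179. 179. 179. 179. 179. 179. 179. 179. 179. 179. 179. 180. 180. 178. 168. 155. 147. 143. 142.
 138. 127. 114. 105. 102. 101. 100.]
side old
[143. 143. 143. 145. 150. 158. 168. 177. 179. 175. 170. 170. 181. 197. 211. 220. 223. 225. 225. 225. 225. 225. 225. 225. 225. 225. 225. 225. 225. 225. 225. 225. 225. 225. 225. 225. 225. 225. 225.
 225. 225. 225. 225. 225. 225. 225. 225. 225. 225. 225. 225. 225. 225. 225. 225. 225. 225. 225. 225. 225. 225. 225. 225. 225. 225. 225. 225. 225. 225. 224. 222. 217. 208. 196. 187. 183. 181. 177.
 170. 161. 152. 147. 144. 143. 142.]
side new
[144. 144. 145. 146. 151. 158. 168. 175. 179. 178. 176. 175. 180. 191. 206. 216. 222. 225. 226. 226. 226. 226. 226. 226. 226. 226. 226. 226. 226. 226. 226. 226. 226. 226. 226. 226. 226. 226. 226.
 226. 226. 226. 226. 226. 226. 226. 226. 226. 226. 226. 226. 226. 226. 226. 226. 226. 226. 226. 226. 226. 226. 226. 226. 226. 226. 226. 226. 226. 226. 226. 226. 224. 221. 214. 203. 190. 180. 173.
 163. 152. 142. 135. 132. 131. 131.]
```

```bash
python3 - <<'E'
from h import *
p=snapshot('top'); save(p,'fin.png',s=1.5); save(p,'finc.png',(290,160,350,210),9)
E
```

```text
(no output)
```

View pics/fin.png

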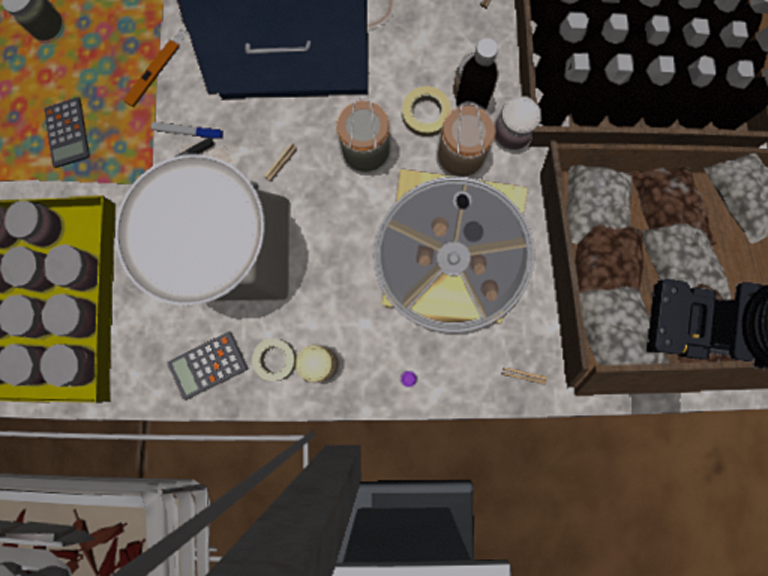

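View pics/finc.png

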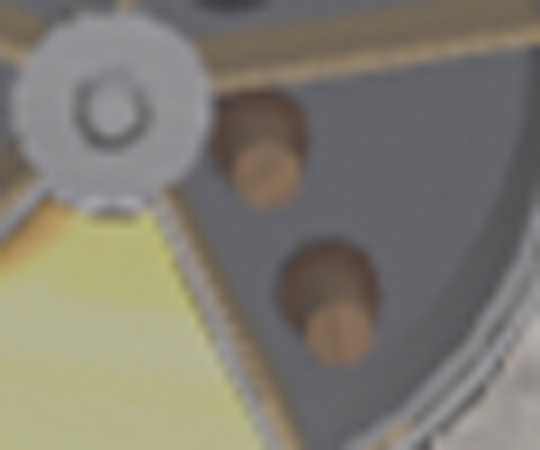

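Both stoppers stand parallel on their heads, the cover is closed, and nothing else on the table has moved. I'm handing the job in.

```bash
python3 -c "
from plant import *
print(finish_job())"
```

```text
the job is handed in; nothing more can be done
None
```

The loose brown stopper now stands on its head in the right-hand compartment beside the stocked round-headed one, and the cover is closed again. I handed the job in at about 27.5 s.

**What I did:** I turned the cover about +72° by its knob. The gripper can only point straight down, so I tilted the stopper in the jaws by pressing its head gently on the sloping cover. I then set it down through the opening, let go in small steps and turned the cover back.

**Last checks:**
- **Stoppers:** The final top picture shows both parallel and on their heads. With the cover still open, the spare's stem top measured about 42–43 mm above the compartment floor, which fits standing square.
- **Cover:** The opening lies inside the blank sector's edges, about 1° from where it started. I left that as it was.
- **Table:** The purple look-alike, peg, jar and tape are where they were, and the robot is clear of everything.

**What disagreed:**
- **Fingertips:** Both cameras showed them about 27 mm higher than the stated tool frame implies, so I worked from the camera heights.
- **Final position:** The stopper slid about 20 mm downhill when I let go. It stands close to the lower divider, not where I aimed.
- **Press force:** Pressing it onto the floor briefly reached about 12 N at the wrist.
- **Height after closing:** The height check for the spare was unusable because the camera then measures the clear cover, so its last state rests on the picture.

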